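# Tools back on their outlines

## Robot

A 7-joint arm with a two-finger parallel gripper is mounted at the origin on the work surface. World frame = base frame: x ahead of the robot, y to its left, z up, the work surface at z = 0. Lengths are in m, angles in degrees, forces in N, time in s.
With the tool pointing down it reaches from about 0.425 to 0.875 m from the base axis. Payload 4.7 kg.
Tool frame: the origin (TCP) lies between the finger pads; the fingertips stand 11 mm ahead of it and the grasp point (between the pads) lies 8 mm behind it (env.tcp_to_tips is the distance from the TCP to the fingertips, in m); z points along the fingers, y is the line along which they close (so a half turn about z gives the same grasp; the last joint's range is limited). The gripper opens to 87 mm and grips with 3 to 60 N. Pads are 19 mm wide; open, the fingers measure 117 mm over their backs; the gripper's body (75 mm by 190 mm) begins 51 mm behind the grasp point.
Start: joints at [0.808, 18.392, -4.016, 83.108, 1.295, 78.541, -3.26], TCP at [0.65, -0, 0.234] pointing down, gripper open.
Joint ranges: [-163.93, 163.93], [-17.29, 119.83], [-79.2, 71.16], [3.27, 140.29], [-89.18, 269.18], [5.43, 117.66], [-154.24, 154.24]. Speed limits (degrees/s): [147.25, 147.25, 180, 180, 180, 180, 180].

## Interface

Orientations are given as [roll, pitch, yaw] about the fixed x, y, z axes, in that order (R = Rz(yaw) Ry(pitch) Rx(roll)).
In Python, from cell import env, viewer gives the robot as it stands.
- The arm moves only by the tool step_arm, never from a script. Its arguments are lists of equal length, an entry for each row: "delta_pos": the shift along the tool's x, y, z in units of 0.2 m (1.0 is 0.2 m), a list of three; "rot": the turn, a rotation vector about the tool's x, y, z in units of 1.5 rad (1.0 is 1.5 rad), a list of three; "gripper": the gripper command: -1 is shut, 1 is fully open, values between are in proportion. A call has 1 to 20 rows; each row is the pose to reach, as a shift and turn from the pose commanded when the call began, along the tool's axes at that moment; what a row does not reach only later rows make up. A row lasts 1/8 s, in which the tool goes at most 62.5 mm and 10.7 degrees, less where a joint would pass 70% of its speed; a pose out of reach is approached as far as the arm can. A call with a number of a shift or a turn outside -1 to 1 is refused whole. A call with a gripper value outside its range is refused whole. The fingers move at their own pace and stop on an object; "squeeze" is the grip in N (left out, the last holds). Time passes only in rows, so rows that repeat a pose let the fingers close. It gives the time, the measured TCP pose, the force, the opening and the grip force at its end, in the units of the state.
- env.get_obs(): the state, without advancing time (a new reading comes with each control period).
- viewer.read_camera(name): name is "scene" or "side" or "wrist"; returns a dict with "img" (384x512x3 uint8, red, green, blue), "fx", "fy", "cx", "cy" (pixels), "pose" (4x4, takes a point from camera to world coordinates). Camera axes: x right, y down, z forward; pixel columns grow to the right and rows downward; lengths in m; the calibration is good to about 2 mm. A picture is of the moment at which its call begins. There is no depth.
- env.sign_off(): hands the job in; it is judged then, once.
The state is a dict: "time_s": time; "qpos": joint angles; "joint_velocities": joint speeds; "effort": joint torques, N m; "tool_pos": TCP position; "tool_rot": TCP orientation; "force": force on the tool from outside, world axes, zero at the start; "wrist_torque": the same for the moment, N m; "grip_width": finger opening in m; "grasp_force": force on a finger pad.
Only numpy, scipy, OpenCV 4.12 (cv2) and the standard library are available. Lean on these libraries where they do the work, as an engineer would, in place of code of your own. Each camera call takes 0.05 s, during which the arm holds its last target. There are 200 camera calls.

## Task

Class is over: put the four hand tools (tape measure, small block plane, L-shaped corner square, round wax tin) back on the four dark mats, each on the painted outline that has its own shape and size, upright as it stands now and turned so that it covers its outline. Do not push the white dish of screws about.

Things in the scene. Friction and masses are not known exactly. Their poses are not given: they have to be found in the camera images.
- tape_centre (a point): yellow and black tape measure standing on its edge, a block 70 mm long (x) by 40 mm wide (y) by 60 mm high; this point is its centre, 30 mm above its underside; z up. Smooth flat sides; about 250 g. May lie either way round on its outline.
- plane_centre (a point): small block plane: a dark steel body 100 mm long (x) by 44 mm wide (y) by 28 mm high with flat sides, and a dark wooden cap and round knob on top, up to 49 mm above the underside; this point is the centre of the steel body, 14 mm above its underside; z up. About 380 g. May lie either way round on its outline.
- square_corner (a point): bare aluminium corner square lying flat: an L, 20 mm thick, two legs each 26 mm wide and 80 mm long measured over the outer edge. This point is the middle of the 26 x 26 mm corner where the legs meet, 10 mm above its underside; one leg runs from here to +x and the other to +y, each ending 67 mm from this point; z up. About 160 g. Only one way round fits its outline.
- tin_centre (a point): round steel wax tin with a lid, 56 mm across and 42 mm high, standing; this point is its centre, 21 mm above its underside; z up. About 200 g. Its turn does not matter.
- mat_tape: a flat dark rubber mat, 124 x 104 x 2 mm, fixed to the bench; origin at the middle of its underside, on the bench top; x along its long side, z up. Painted on it in white is a 76 x 46 mm rectangle (long side along x), centred on the origin: the outline of the tape measure.
- mat_plane: a flat dark rubber mat, 124 x 104 x 2 mm, fixed to the bench; origin at the middle of its underside, on the bench top; x along its long side, z up. Painted on it in white is a 106 x 50 mm rectangle (long side along x), centred on the origin: the outline of the block plane.
- mat_square: a flat dark rubber mat, 124 x 104 x 2 mm, fixed to the bench; origin at the middle of its underside, on the bench top; x along its long side, z up. Painted on it in white is an L, centred as a whole on the mat, 3 mm larger all round than the corner square: when the square lies right, the middle of its corner is at x = -27 mm, y = -27 mm in the mat's frame and its x and y legs run along the mat's +x and +y.
- mat_tin: a flat dark rubber mat, 124 x 104 x 2 mm, fixed to the bench; origin at the middle of its underside, on the bench top; x along its long side, z up. Painted on it in white is a disc 62 mm across, centred on the origin: the outline of the wax tin.
- dish: white round dish holding a few screws, 72 mm across the rim, 30 mm high, loose on the bench near the middle; origin at the centre of its underside. To be left where it is.
Things that resemble listed ones, but are neither listed nor needed, are in the scene too. There is more than one size of the part that bears plane_centre; the job needs the larger. What is shaped like the part that bears tape_centre but red is not meant.

How it is judged:
By the outcome, as a careful person would: the job done as asked, in the order asked, and still so for the second after the job is handed in, with the robot touching nothing.
It also fails if it takes over 109 s, if anything falls off the work surface, if the arm or the gripper's body presses on something with over 40 N, if the wrist force passes 120 N, or if a joint passes its speed limit or range.

## Working session

There is one attempt and no reset: what is moved stays moved. The work goes in short steps, Python scripts to look and compute and a tool call to move; the robot and the scene stay as the last step left them, time stands still between calls to the robot, and variables do not carry over. Pictures are saved under pics/ and viewed, at most 14 in all, crops included, and the job is handed in when it is done.

Besides the shell and the picture viewer there is one more tool, called after ">>>" as a command line: name --argument value ..., lists and objects as JSON in quotes. step_arm: Moves the arm, as the interface text tells. Shifts and turns lie within -1 to 1; 1 stands for 0.2 m of shift or 1.5 rad of turn. Its arguments: {"type":"object","properties":{"delta_pos":{"type":"array"},"rot":{"type":"array"},"gripper":{"type":"array"},"squeeze":{"type":"number"}},"required":["delta_pos","rot","gripper"]}

```bash
mkdir -p pics; ls; python3 - <<'E'
from cell import env, viewer
import cv2,numpy as np
for n in ["scene","side","wrist"]:
    c=viewer.read_camera(n); cv2.imwrite(f"pics/{n}0.png",cv2.cvtColor(c["img"],cv2.COLOR_RGB2BGR))
    print(n,c["fx"],c["fy"],c["cx"],c["cy"],np.round(c["pose"],3).tolist())
print(env.get_obs())
E
```

```text
pics
scene 355.50001257596796 355.50001257596796 262.08907749535433 192.6484664378589 [[-0.025, 0.641, -0.767, 1.302], [1.0, 0.011, -0.022, 0.077], [-0.006, -0.768, -0.641, 0.695], [0.0, 0.0, 0.0, 1.0]]
side 459.69581364922374 459.69581364922374 256.83581914076336 185.08485804129757 [[-0.993, -0.083, 0.078, 0.408], [-0.114, 0.647, -0.754, 1.069], [0.012, -0.758, -0.652, 0.924], [0.0, 0.0, 0.0, 1.0]]
wrist 266.682592972999 266.682592972999 257.7954538220952 191.02300172065281 [[1.0, 0.001, -0.001, 0.649], [0.0, -0.957, -0.289, 0.078], [-0.001, 0.289, -0.957, 0.384], [0.0, 0.0, 0.0, 1.0]]
{'time_s': 0.15, 'qpos': array([ 0.80869695, 18.4286338 , -4.01474054, 83.15865685,  1.29441121,
       78.53851684, -3.26090671]), 'joint_velocities': array([ 0.05849774, -0.08711258, -0.05073006, -0.10894188,  0.05863927,
        0.04811149, -0.0865377 ]), 'effort': array([ 2.16972071e-04, -4.91794288e+01, -4.04079035e-01, -3.12878716e+01,
       -6.39387709e-02,  4.04033612e-02,  9.90178205e-05]), 'tool_pos': array([ 6.49614159e-01, -5.99573392e-05,  2.32721869e-01]), 'tool_rot': array([-1.79919369e+02,  4.60668593e-03,  8.99989209e+01]), 'force': array([ 0.20053859,  0.07169897, -0.72425446]), 'wrist_torque': array([ 0.0027975 , -0.04747381, -0.01640639]), 'grasp_force': 0.0, 'grip_width': 0.08700085063306376}
```

View pics/scene0.png

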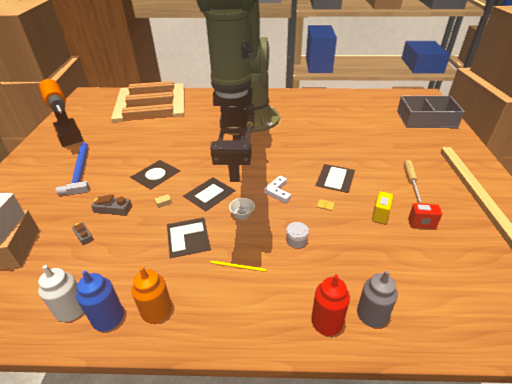

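View pics/side0.png

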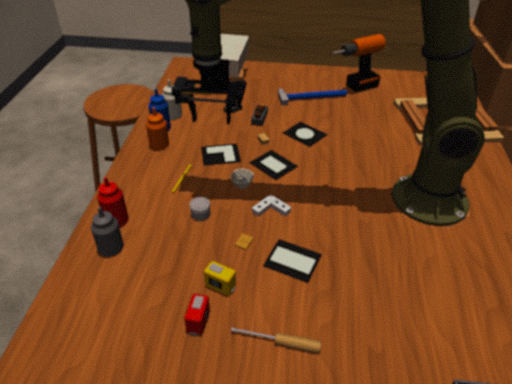

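View pics/wrist0.png

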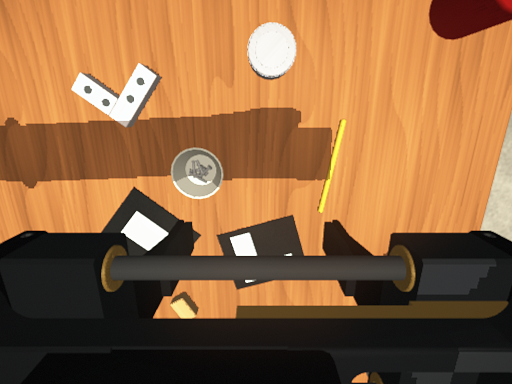

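```bash
cat > h.py <<'E'
import cv2,numpy as np
def ray(c,uv,z):
    uv=np.asarray(uv,float).reshape(-1,2)
    d=np.c_[(uv[:,0]-c["cx"])/c["fx"],(uv[:,1]-c["cy"])/c["fy"],np.ones(len(uv))]@c["pose"][:3,:3].T
    o=c["pose"][:3,3]; return o+d*((z-o[2])/d[:,2])[:,None]
def hsv(c): return cv2.cvtColor(c["img"],cv2.COLOR_RGB2HSV)
def blobs(c,mask,z,amin=15,amax=1e5):
    """contours of a mask cast on plane z: (pixel centre, area px, world centroid, minAreaRect size mm, long side yaw, contour mm)"""
    out=[]
    for k in cv2.findContours(mask.astype(np.uint8)*255,cv2.RETR_EXTERNAL,cv2.CHAIN_APPROX_NONE)[0]:
        m=np.zeros(mask.shape,np.uint8); cv2.drawContours(m,[k],-1,1,-1)
        if not amin<=m.sum()<=amax: continue
        px=k.reshape(-1,2); w=(ray(c,px,z)[:,:2]*1000).astype(np.float32)
        (cx,cy),(a,b),_=r=cv2.minAreaRect(w)
        p=cv2.boxPoints(r); e=max((p[1]-p[0],p[2]-p[1]),key=np.linalg.norm)
        out.append(dict(px=px.mean(0).round(0),n=int(m.sum()),c=np.array([cx,cy]).round(1),size=np.round(sorted((a,b)),1),yaw=round(float(np.degrees(np.arctan2(e[1],e[0]))%180),1),w=w))
    return out
def show(bs):
    for b in bs: print({k:(v.tolist() if hasattr(v,'tolist') else v) for k,v in b.items() if k!='w'})
E
python3 - <<'E'
from h import *
from cell import viewer
for n in ["scene","side"]:
    c=viewer.read_camera(n);H=hsv(c);
    white=(H[...,1]<60)&(H[...,2]>190); dark=H[...,2]<70
    print(n,"white");show([b for b in blobs(c,white,.002,25,3000) if 300<b['c'][0]<950 and abs(b['c'][1])<500])
    print("dark");show([b for b in blobs(c,dark,.002,60,3000) if 300<b['c'][0]<950 and abs(b['c'][1])<500])
    y=(H[...,0]>22)&(H[...,0]<35)&(H[...,1]>150)&(H[...,2]>120)
    print("yellow");show([b for b in blobs(c,y,.06,25,3000) if 300<b['c'][0]<950])
E
```

```text
scene white
{'px': [382.0, 288.0], 'n': 50, 'c': [808.0, 333.6], 'size': [19.2, 19.9], 'yaw': 92.4}
{'px': [55.0, 284.0], 'n': 664, 'c': [807.9, -423.0], 'size': [71.0, 94.5], 'yaw': 27.2}
{'px': [297.0, 230.0], 'n': 276, 'c': [625.8, 152.0], 'size': [56.3, 56.3], 'yaw': 1.1}
{'px': [184.0, 234.0], 'n': 491, 'c': [655.5, -141.2], 'size': [87.5, 87.8], 'yaw': 16.6}
{'px': [237.0, 203.0], 'n': 129, 'c': [526.4, -23.2], 'size': [34.7, 72.4], 'yaw': 159.5}
{'px': [384.0, 201.0], 'n': 46, 'c': [503.0, 413.8], 'size': [17.2, 32.4], 'yaw': 166.3}
{'px': [208.0, 193.0], 'n': 260, 'c': [474.9, -108.7], 'size': [47.6, 78.1], 'yaw': 140.2}
{'px': [279.0, 187.0], 'n': 272, 'c': [442.1, 115.5], 'size': [84.8, 85.9], 'yaw': 142.9}
{'px': [155.0, 173.0], 'n': 184, 'c': [381.1, -299.2], 'size': [59.8, 62.0], 'yaw': 91.0}
{'px': [335.0, 177.0], 'n': 337, 'c': [390.5, 286.0], 'size': [52.4, 108.0], 'yaw': 161.6}
dark
yellow
{'px': [238.0, 265.0], 'n': 153, 'c': [796.9, 5.7], 'size': [7.7, 127.1], 'yaw': 80.4}
{'px': [329.0, 205.0], 'n': 34, 'c': [590.4, 236.5], 'size': [18.7, 22.3], 'yaw': 141.4}
{'px
[... 1297 characters left out ...]
00, 'c': [573.6, 15.5], 'size': [105.6, 193.9], 'yaw': 5.2}
{'px': [273.0, 164.0], 'n': 711, 'c': [477.6, -107.4], 'size': [100.8, 120.9], 'yaw': 140.3}
{'px': [211.0, 157.0], 'n': 255, 'c': [680.5, -131.1], 'size': [70.2, 98.9], 'yaw': 106.5}
{'px': [235.0, 155.0], 'n': 86, 'c': [606.5, -150.5], 'size': [37.5, 102.1], 'yaw': 91.0}
{'px': [304.0, 134.0], 'n': 546, 'c': [382.5, -297.1], 'size': [100.0, 120.8], 'yaw': 144.5}
{'px': [259.0, 116.0], 'n': 219, 'c': [554.3, -393.9], 'size': [45.8, 131.1], 'yaw': 85.5}
yellow
{'px': [220.0, 271.0], 'n': 329, 'c': [563.3, 390.9], 'size': [37.3, 67.0], 'yaw': 157.6}
{'px': [178.0, 183.0], 'n': 28, 'c': [738.0, 91.8], 'size': [5.5, 69.8], 'yaw': 79.9}
```

>>> step_arm --delta_pos '[[1,-0.4,0],[1,-0.4,0],[1,-0.4,0],[1,-0.4,0],[1,-0.4,0]]' --rot '[[0,0,0],[0,0,0],[0,0,0],[0,0,0],[0,0,0]]' --gripper '[1,1,1,1,1]' --squeeze 30

```text
time_s: 0.88
tool_pos: [0.5686, 0.2034, 0.2337]
tool_rot: [-180.0, -0.1, 90.3]
force: [1.5, -0.9, -0.1]
grip_width: 0.087
grasp_force: 0.0
```

>>> step_arm --delta_pos '[[0.9,0,0],[0.9,0,0],[0.9,0,0],[0.9,0,0],[0.9,0,0],[0.9,0,0],[0.9,0,0],[0.9,0,0],[0.9,0,0]]' --rot '[[0,0,-0.8],[0,0,-0.8],[0,0,-0.8],[0,0,-0.8],[0,0,-0.8],[0,0,-0.8],[0,0,-0.8],[0,0,-0.8],[0,0,-0.8]]' --gripper '[1,1,1,1,1,1,1,1,1]'

```text
time_s: 2.0
tool_pos: [0.5709, 0.3788, 0.2333]
tool_rot: [-180.0, 0.0, 158.6]
force: [0.6, -0.2, -0.4]
grip_width: 0.087
grasp_force: 0.0
```

```bash
cat > plan.py <<'E'
import numpy as np, sys
from scipy.spatial.transform import Rotation as R
def plan(env,xyz,yaw,name=""):
    """units for a step_arm call from the present measured pose to TCP xyz (m), tool down with yaw (deg)"""
    o=env.get_obs(); r=R.from_euler('xyz',o["tool_rot"],degrees=True)
    t=R.from_euler('xyz',[180,0,yaw],degrees=True)
    print(name,"dpos",np.round(r.inv().apply(np.array(xyz)-o["tool_pos"])/.2,3).tolist(),"rot",np.round((r.inv()*t).as_rotvec()/1.5,3).tolist())
E
python3 - <<'E'
from cell import env,viewer
from h import *
o=env.get_obs();print(o["time_s"],o["tool_pos"],o["tool_rot"])
c=viewer.read_camera("wrist");cv2.imwrite("pics/w1.png",cv2.cvtColor(c["img"],cv2.COLOR_RGB2BGR))
H=hsv(c);y=(H[...,0]>22)&(H[...,0]<35)&(H[...,1]>150)&(H[...,2]>100)
show(blobs(c,y,.06,100))
E
```

```text
2.0 [0.57085294 0.37876728 0.23331706] [-1.79964959e+02  2.33035706e-02  1.58582439e+02]
{'px': [262.0, 168.0], 'n': 1485, 'c': [563.2, 386.0], 'size': [36.7, 64.9], 'yaw': 159.4}
```

View pics/w1.png

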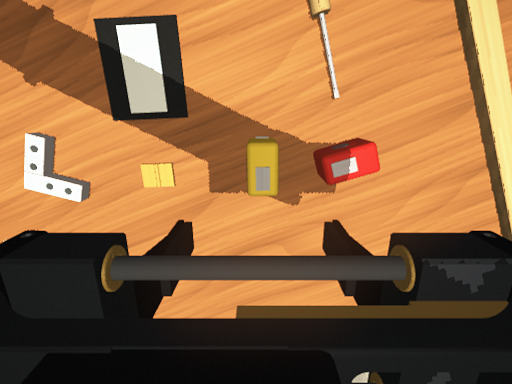

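```bash
python3 - <<'E'
from cell import env,viewer
from h import *
from plan import plan
plan(env,[.5632,.386,.023],159.2)
c=viewer.read_camera("wrist")
cv2.imwrite("pics/w1c.png",cv2.resize(cv2.cvtColor(c["img"][125:215,215:395],cv2.COLOR_RGB2BGR),None,fx=4,fy=4,interpolation=cv2.INTER_NEAREST))
E
```

```text
dpos [0.047, 0.019, 1.052] rot [-0.0, 0.0, -0.007]
```

View pics/w1c.png

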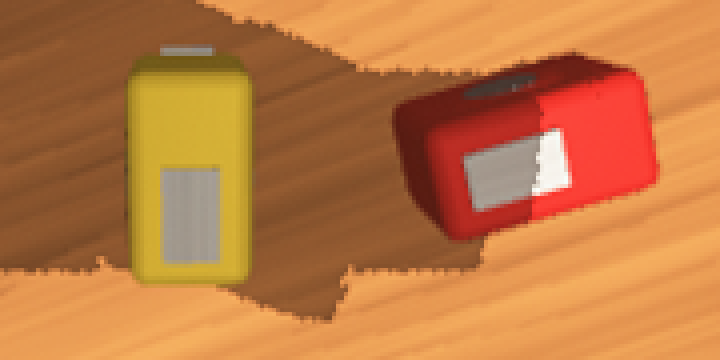

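>>> step_arm --delta_pos '[[0.04,0.019,0.5],[0.04,0.019,0.5],[0.04,0.019,1],[0.04,0.019,1],[0.04,0.019,1],[0.04,0.019,1]]' --rot '[[0,0,-0.007],[0,0,-0.007],[0,0,-0.007],[0,0,-0.007],[0,0,-0.007],[0,0,-0.007]]' --gripper '[0.45,0.45,0.45,0.45,0.45,0.45]'

```text
time_s: 2.85
tool_pos: [0.565, 0.3873, 0.0356]
tool_rot: [179.9, 0.1, 159.3]
force: [0.8, 0.0, 0.3]
grip_width: 0.0637
grasp_force: 0.0
```

>>> step_arm --delta_pos '[[0,0,0.04],[0,0,0.04],[0,0,0.04],[0,0,0.04],[0,0,0.04],[0,0,0.04],[0,0,0.04],[0,0,0.04]]' --rot '[[0,0,0],[0,0,0],[0,0,0],[0,0,0],[0,0,0],[0,0,0],[0,0,0],[0,0,0]]' --gripper '[0.45,0.45,-1,-1,-1,-1,-1,-1]' --squeeze 25

```text
time_s: 3.85
tool_pos: [0.5641, 0.3867, 0.0258]
tool_rot: [180.0, 0.0, 159.4]
force: [0.3, 0.7, 0.3]
grip_width: 0.0402
grasp_force: 25.0
```

>>> step_arm --delta_pos '[[0,0,-0.3],[0,0,-0.6],[0,0,-0.6],[-0.15,-0.9,-0.6],[-0.15,-0.9,-0.6],[-0.15,-0.9,-0.6],[-0.15,-0.9,-0.6],[-0.15,-0.9,-0.6]]' --rot '[[0,0,0],[0,0,0],[0,0,0],[0,0,0],[0,0,0],[0,0,0],[0,0,0],[0,0,0]]' --gripper '[-1,-1,-1,-1,-1,-1,-1,-1]'

```text
time_s: 4.85
tool_pos: [0.5278, 0.2072, 0.1444]
tool_rot: [-180.0, -0.1, 159.3]
force: [-0.1, 1.8, -1.7]
grip_width: 0.0398
grasp_force: 25.0
```

>>> step_arm --delta_pos '[[-0.15,-0.9,0],[-0.15,-0.9,0],[-0.15,-0.9,0],[-0.15,-0.9,0],[-0.15,-0.9,0]]' --rot '[[0,0,0],[0,0,0],[0,0,0],[0,0,0],[0,0,0]]' --gripper '[-1,-1,-1,-1,-1]'

```text
time_s: 5.48
tool_pos: [0.4933, 0.0302, 0.1452]
tool_rot: [180.0, -0.0, 159.5]
force: [-0.1, 0.9, -2.2]
grip_width: 0.0401
grasp_force: 25.0
```

>>> step_arm --delta_pos '[[-0.15,-0.65,0],[-0.15,-0.65,0],[-0.15,-0.65,0],[-0.15,-0.65,0],[-0.15,-0.65,0]]' --rot '[[0,0,0.22],[0,0,0.22],[0,0,0.22],[0,0,0.22],[0,0,0.22]]' --gripper '[-1,-1,-1,-1,-1]'

```text
time_s: 6.1
tool_pos: [0.4762, -0.101, 0.1454]
tool_rot: [180.0, -0.0, 140.7]
force: [0.4, -0.1, -2.8]
grip_width: 0.04
grasp_force: 25.0
```

```bash
python3 - <<'E'
from cell import env,viewer
from h import *
from plan import plan
o=env.get_obs();print(o["time_s"],o["tool_pos"],o["tool_rot"])
plan(env,[.4765,-.109,.15],140.3)
c=viewer.read_camera("wrist");cv2.imwrite("pics/w2.png",cv2.cvtColor(c["img"],cv2.COLOR_RGB2BGR))
E
```

```text
6.1 [ 0.47615441 -0.10098357  0.14540363] [ 1.79960819e+02 -3.66109341e-02  1.40727366e+02]
 dpos [-0.027, -0.03, -0.023] rot [0.0, -0.0, 0.005]
```

View pics/w2.png

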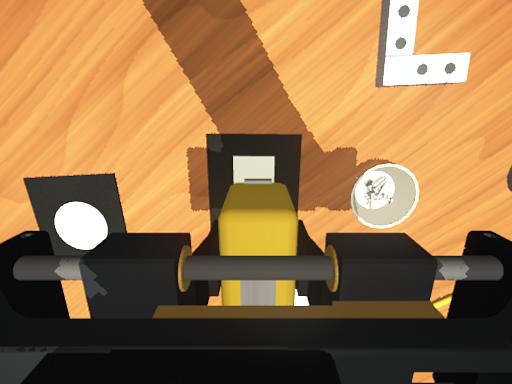

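```bash
python3 - <<'E'
from cell import env,viewer
from h import *
o=env.get_obs();c=viewer.read_camera("wrist")
ex=np.array([np.cos(np.radians(140.7)),np.sin(np.radians(140.7))]);ey=np.array([ex[1],-ex[0]])
def loc(uv,z): 
    d=ray(c,uv,z)[:,:2]-o["tool_pos"][:2]; return np.round(np.c_[d@ex,d@ey]*1000,1).tolist()
H=hsv(c)
d=(H[...,2]<60).astype(np.uint8); d[215:]=0
print("mat corners",loc([[207,134],[301,134]],.002), ray(c,[[207,134],[301,134]],.002)[:,:2])
w=(H[...,1]<70)&(H[...,2]>120);w[:,:200]=0;w[:,310:]=0;w[182:]=0
for r in range(154,180,4):
    cc=np.flatnonzero(w[r]); print(r,cc.min() if len(cc) else None,cc.max() if len(cc) else None)
rr=np.flatnonzero(w[:,245]);print("rows",rr.min(),rr.max())
print("outline top corners",loc([[233,rr.min()],[275,rr.min()]],.002))
print("tape front: bottom",loc([[232,183],[282,183]],.12),"top",loc([[221,210],[296,210]],.18))
col=c["img"][150:225,245];print([tuple(x) for x in col[20:70:2].tolist()])
E
```

```text
mat corners [[54.8, -56.6], [54.8, 45.3]] [[ 0.3978363  -0.11038961]
 [ 0.46233169 -0.03150203]]
154 None None
158 233 274
162 233 274
166 233 274
170 234 274
174 234 274
178 234 274
rows 156 181
outline top corners [[30.8, -29.0], [30.8, 17.6]]
tape front: bottom [[31.6, -19.3], [31.6, 15.0]] top [[34.7, -18.8], [34.7, 16.2]]
[(229, 225, 201), (228, 225, 200), (229, 226, 201), (229, 225, 201), (189, 183, 161), (123, 117, 109), (174, 168, 160), (132, 109, 39), (130, 104, 33), (129, 105, 32), (130, 106, 34), (131, 105, 34), (131, 106, 33), (131, 107, 33), (132, 107, 34), (133, 107, 33), (133, 107, 33), (133, 107, 33), (133, 106, 32), (140, 112, 34), (162, 132, 39), (182, 148, 43), (201, 165, 48), (209, 173, 51), (214, 178, 52)]
```

>>> step_arm --delta_pos '[[-0.035,-0.027,0],[-0.035,-0.027,0],[-0.035,-0.027,0.3],[-0.035,-0.027,0.5],[-0.035,-0.027,0.56],[-0.035,-0.027,0.56],[-0.035,-0.027,0.56]]' --rot '[[0,0,0.005],[0,0,0.005],[0,0,0.005],[0,0,0.005],[0,0,0.005],[0,0,0.005],[0,0,0.005]]' --gripper '[-1,-1,-1,-1,-1,-1,-1]'

```text
time_s: 7.08
tool_pos: [0.4791, -0.1129, 0.0354]
tool_rot: [179.9, 0.2, 140.0]
force: [1.0, 0.1, -2.0]
grip_width: 0.04
grasp_force: 25.0
```

```bash
python3 - <<'E'
from cell import env,viewer
from h import *
from plan import plan
o=env.get_obs();print(o["tool_pos"],o["tool_rot"],o["force"])
plan(env,[.4765,-.109,.028],140.3)
c=viewer.read_camera("wrist");cv2.imwrite("pics/w3.png",cv2.cvtColor(c["img"],cv2.COLOR_RGB2BGR))
E
```

```text
[ 0.47912629 -0.11285024  0.03542972] [179.90572417   0.18284172 140.0162123 ] [ 0.96209068  0.10095012 -2.01867846]
 dpos [0.023, 0.006, 0.037] rot [0.001, 0.002, -0.003]
```

View pics/w3.png

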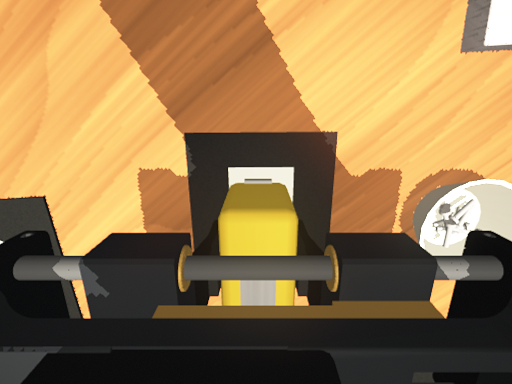

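```bash
cat >> h.py <<'E'
def loc(c,o,uv,z):
    "points on plane z, in the tool's x,y axes from the TCP, mm"
    a=np.radians(o["tool_rot"][2]);ex=np.array([np.cos(a),np.sin(a)]);ey=np.array([ex[1],-ex[0]])
    d=ray(c,uv,z)[:,:2]-o["tool_pos"][:2]; return np.round(np.c_[d@ex,d@ey]*1000,1)
E
python3 - <<'E'
from cell import env,viewer
from h import *
o=env.get_obs();c=viewer.read_camera("wrist");print(o["tool_pos"])
H=hsv(c);w=(H[...,1]<70)&(H[...,2]>120);w[:,:200]=0;w[:,320:]=0
for r in (170,174,177): f=np.flatnonzero(w[r]);print(r,f.min(),f.max(),loc(c,o,[[f.min()-.5,r],[f.max()+.5,r]],.002).tolist())
f=np.flatnonzero(w[150:200,240]);print(150+f.min());print(loc(c,o,[[240,150+f.min()-.5]],.002))
print("mat",loc(c,o,[[186,132.5],[337,132.5]],.002).tolist())
img=c["img"]
for r in (190,200,240):print("tape",r,[img[r,x].tolist() for x in ()])
y=(H[...,0]>20)&(H[...,0]<35)&(H[...,1]>150)&(H[...,2]>60)
for r in (186,195,208,215):f=np.flatnonzero(y[r,200:320])+200;print(r,f.min(),f.max(),loc(c,o,[[f.min(),r],[f.max(),r]],.069 if r>205 else .01).tolist())
E
```

```text
[ 0.47908209 -0.11283878  0.0354502 ]
170 228 293 [[38.8, -22.9], [38.8, 23.7]]
174 228 293 [[35.9, -23.0], [35.9, 23.8]]
177 228 293 [[33.7, -23.1], [33.7, 23.9]]
167
[[ 41.3 -14.1]]
mat [[64.7, -50.2], [64.7, 52.1]]
tape 190 []
tape 200 []
tape 240 []
186 231 284 [[29.3, -20.0], [29.3, 16.5]]
195 227 288 [[22.8, -23.0], [22.8, 19.4]]
208 222 294 [[35.4, -18.5], [35.4, 15.3]]
215 219 296 [[31.9, -20.0], [31.9, 16.4]]
```

>>> step_arm --delta_pos '[[0.016,0.0085,0],[0.016,0.0085,0],[0.016,0.0085,0.033],[0.016,0.0085,0.033],[0.016,0.0085,0.033]]' --rot '[[0,0,-0.003],[0,0,-0.003],[0,0,-0.003],[0,0,-0.003],[0,0,-0.003]]' --gripper '[-1,-1,-1,-1,-1]'

```text
time_s: 7.8
tool_pos: [0.4767, -0.1092, 0.0273]
tool_rot: [180.0, 0.1, 140.3]
force: [-0.1, -0.9, 2.1]
grip_width: 0.0399
grasp_force: 25.0
```

>>> step_arm --delta_pos '[[0,0,0],[0,0,0],[0,0,0],[0,0,-0.2],[0,0,-0.5],[0,0,-0.8],[0,0,-0.8],[0,0,-0.8],[0,0,-0.8]]' --rot '[[0,0,0],[0,0,0],[0,0,0],[0,0,0],[0,0,0],[0,0,0],[0,0,0],[0,0,0],[0,0,0]]' --gripper '[0.3,0.3,0.3,0.3,0.3,0.3,0.3,0.3,0.3]'

```text
time_s: 8.93
tool_pos: [0.4749, -0.1089, 0.1852]
tool_rot: [-179.9, -0.2, 140.3]
force: [-0.0, -0.6, 0.2]
grip_width: 0.0568
grasp_force: 0.0
```

```bash
python3 - <<'E'
from cell import env,viewer
from h import *
from plan import plan
o=env.get_obs();print(o["time_s"],o["tool_pos"])
c=viewer.read_camera("wrist")
a=cv2.cvtColor(c["img"][110:230,180:330],cv2.COLOR_RGB2BGR)
s=viewer.read_camera("scene");b=cv2.cvtColor(s["img"][165:225,60:260],cv2.COLOR_RGB2BGR)
a=cv2.resize(a,(600,480),interpolation=cv2.INTER_NEAREST)
cv2.imwrite("pics/w4.png",a);cv2.imwrite("pics/s4.png",cv2.resize(b,None,fx=4,fy=4))
E
```

```text
8.925 [ 0.47486655 -0.1089009   0.18519775]
```

View pics/w4.png

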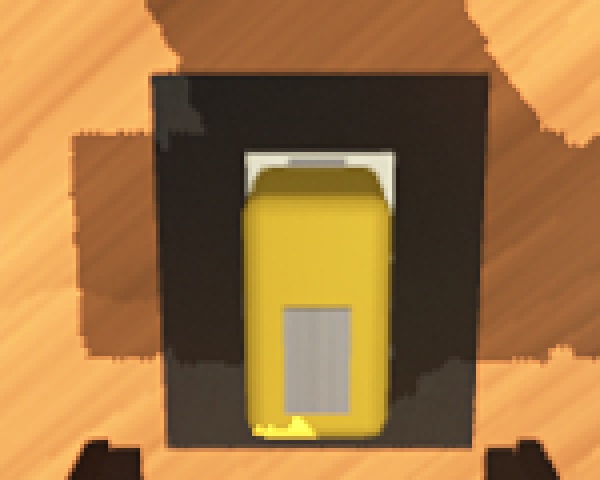

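```bash
python3 - <<'E'
from cell import env,viewer
from h import *
o=env.get_obs();c=viewer.read_camera("wrist")
f=lambda u,v:[u/4+180-.4,v/4+110-.4]
print("mat front",loc(c,o,[f(152,73),f(490,73)],.002).tolist(),"outline front",loc(c,o,[f(244,152),f(396,152)],.002).tolist())
print("mat rear",loc(c,o,[f(166,447),f(473,447)],.002).tolist())
print("tape base front",loc(c,o,[f(315,168)],.004),"nub",loc(c,o,[f(315,160)],.008),"top front",loc(c,o,[f(315,195)],.059),"top rear",loc(c,o,[f(315,438)],[.057]),"sides",loc(c,o,[f(243,300),f(389,300)],.058).tolist())
s=viewer.read_camera("scene");H=hsv(s)
w=(H[...,1]<90)&(H[...,2]>150);w[:165]=0;w[225:]=0
show(blobs(s,w,.002,5,400))
E
```

```text
mat front [[59.2, -51.0], [59.3, 52.4]] outline front [[35.2, -23.3], [35.2, 24.2]]
mat rear [[-64.4, -51.5], [-64.3, 52.6]]
tape base front [[30.5 -1.1]] nub [[33.5 -1.1]] top front [[31.4 -1.2]] top rear [[-38.1  -1.1]] sides [[2.6, -20.6], [2.6, 18.9]]
{'px': [296.0, 223.0], 'n': 39, 'c': [601.5, 150.9], 'size': [7.8, 41.2], 'yaw': 91.1}
{'px': [195.0, 224.0], 'n': 28, 'c': [606.8, -128.3], 'size': [7.8, 38.6], 'yaw': 91.1}
{'px': [424.0, 207.0], 'n': 58, 'c': [529.1, 521.7], 'size': [17.2, 33.2], 'yaw': 91.0}
{'px': [241.0, 206.0], 'n': 372, 'c': [535.6, -5.4], 'size': [73.2, 73.7], 'yaw': 1.1}
{'px': [4.0, 198.0], 'n': 115, 'c': [512.0, -715.1], 'size': [32.0, 73.5], 'yaw': 31.0}
{'px': [208.0, 196.0], 'n': 66, 'c': [490.1, -103.5], 'size': [38.7, 85.0], 'yaw': 111.7}
{'px': [71.0, 186.0], 'n': 190, 'c': [447.3, -545.7], 'size': [47.5, 87.5], 'yaw': 116.2}
{'px': [416.0, 190.0], 'n': 59, 'c': [452.3, 523.4], 'size': [7.7, 102.2], 'yaw': 174.1}
{'px': [279.0, 189.0], 'n': 400, 'c': [449.7, 114.7], 'size': [93.0, 99.6], 'yaw': 143.5}
{'px': [204.0, 178.0], 'n': 34, 'c': [403.8, -134.6], 'size': [18.9, 32.3], 'yaw': 142.6}
{'px': [155.0, 173.0], 'n': 196, 'c': [381.1, -299.5], 'size': [59.8, 64.3], 'yaw': 91.0}
{'px': [335.0, 177.0], 'n': 359, 'c': [391.0, 285.7], 'size': [54.2, 111.1], 'yaw': 161.3}
```

View pics/s4.png

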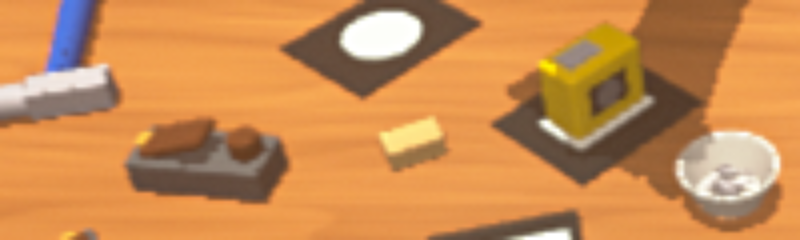

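>>> step_arm --delta_pos '[[-1,-0.88,-0.15],[-1,-0.88,-0.15],[-1,-0.88,-0.15],[-1,-0.88,-0.15],[-1,-0.88,-0.15],[-1,-0.88,-0.15],[-1,-0.88,-0.15],[-1,-0.88,-0.15],[-1,-0.88,-0.15]]' --rot '[[0,0,0.63],[0,0,0.63],[0,0,0.63],[0,0,0.63],[0,0,0.63],[0,0,0.63],[0,0,0.63],[0,0,0.63],[0,0,0.63]]' --gripper '[0.6,0.6,0.6,0.6,0.6,0.6,0.6,0.6,0.6]'

```text
time_s: 10.25
tool_pos: [0.5176, -0.3712, 0.2172]
tool_rot: [180.0, -0.0, 86.3]
force: [-0.7, -0.3, -0.1]
grip_width: 0.0696
grasp_force: 0.0
```

```bash
python3 - <<'E'
from cell import env,viewer
from h import *
o=env.get_obs();print(o["time_s"],o["tool_pos"],o["tool_rot"])
c=viewer.read_camera("wrist");cv2.imwrite("pics/w5.png",cv2.cvtColor(c["img"],cv2.COLOR_RGB2BGR))
E
```

```text
10.25 [ 0.51761352 -0.37118598  0.21720129] [ 1.79980120e+02 -1.31897572e-02  8.62694118e+01]
```

View pics/w5.png

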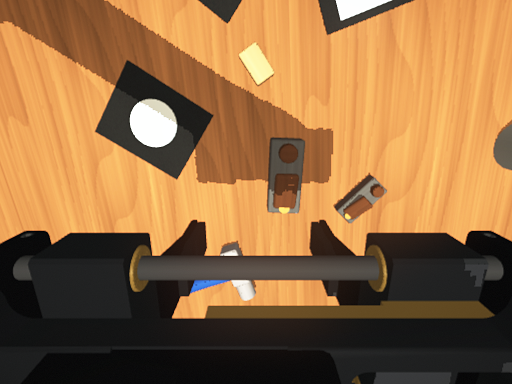

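```bash
python3 - <<'E'
from cell import env,viewer
from h import *
from plan import plan
o=env.get_obs();c=viewer.read_camera("wrist");H=hsv(c)
m=(H[...,1]<110).astype(np.uint8);m[:125]=0;m[222:]=0;m[:,:250]=0;m[:,322:]=0
m=cv2.morphologyEx(m,cv2.MORPH_CLOSE,np.ones((3,3)))
for b in blobs(c,m,.028,300):
    show([b]); q=np.array(b["c"])/1000; print(loc(c,o,[b["px"]],.028)); plan(env,[*q,.015],b["yaw"])
for r in range(134,218,6):
    f=np.flatnonzero(m[r]);print(r,f.min() if len(f) else 0,f.max() if len(f) else 0)
print(c["img"][180,255:315:4].tolist())
E
```

```text
{'px': [285.0, 178.0], 'n': 1635, 'c': [552.3, -378.7], 'size': [43.3, 100.5], 'yaw': 84.3}
[[-6.9 35.3]]
 dpos [-0.023, 0.175, 1.011] rot [0.0, 0.0, 0.022]
134 0 0
140 271 303
146 270 304
152 270 303
158 270 303
164 269 302
170 269 302
176 269 301
182 269 301
188 269 300
194 268 299
200 268 299
206 268 298
212 272 297
[[253, 195, 107], [232, 153, 84], [180, 110, 59], [138, 86, 48], [87, 79, 69], [72, 48, 34], [90, 53, 31], [92, 53, 33], [87, 52, 31], [88, 51, 31], [89, 53, 31], [88, 76, 66], [167, 102, 55], [156, 96, 53], [161, 99, 54]]
```

>>> step_arm --delta_pos '[[-0.023,0.178,0],[-0.023,0.178,0],[-0.023,0.178,0.4],[-0.023,0.178,0.7],[-0.023,0.178,0.85],[-0.023,0.178,0.85],[-0.023,0.178,0.85]]' --rot '[[0,0,0.022],[0,0,0.022],[0,0,0.022],[0,0,0.022],[0,0,0.022],[0,0,0.022],[0,0,0.022]]' --gripper '[0.45,0.45,0.45,0.45,0.45,0.45,0.45]'

```text
time_s: 11.22
tool_pos: [0.5535, -0.3802, 0.0493]
tool_rot: [179.8, 0.1, 84.2]
force: [-0.4, 0.1, 0.1]
grip_width: 0.0631
grasp_force: 0.0
```

```bash
python3 - <<'E'
from cell import env
from plan import plan
plan(env,[.5524,-.3785,.014],84.3)
E
```

```text
dpos [0.008, -0.007, 0.177] rot [0.002, 0.001, -0.001]
```

>>> step_arm --delta_pos '[[0.006,-0.005,0.1],[0.006,-0.005,0.173],[0.006,-0.005,0.173],[0.006,-0.005,0.173],[0.006,-0.005,0.173],[0.006,-0.005,0.173],[0.006,-0.005,0.173],[0.006,-0.005,0.173],[0.006,-0.005,0.173]]' --rot '[[0,0,0],[0,0,0],[0,0,0],[0,0,0],[0,0,0],[0,0,0],[0,0,0],[0,0,0],[0,0,0]]' --gripper '[0.45,0.45,0.45,0.45,-1,-1,-1,-1,-1]' --squeeze 35

```text
time_s: 12.35
tool_pos: [0.552, -0.378, 0.0124]
tool_rot: [180.0, 0.0, 84.3]
force: [1.3, -0.5, -1.2]
grip_width: 0.0438
grasp_force: 35.0
```

>>> step_arm --delta_pos '[[0,0,-0.2],[0,0,-0.5],[0,0,-0.8],[0,0,-0.9],[1,-0.35,-0.9],[1,-0.35,-0.9],[1,-0.35,-0.9],[1,-0.35,-0.9]]' --rot '[[0,0,0],[0,0,0],[0,0,0],[0,0,0],[0,0,0],[0,0,0],[0,0,0],[0,0,0]]' --gripper '[-1,-1,-1,-1,-1,-1,-1,-1]'

```text
time_s: 13.35
tool_pos: [0.5001, -0.1669, 0.1903]
tool_rot: [-179.7, -0.1, 84.5]
force: [0.5, -0.9, -2.8]
grip_width: 0.0439
grasp_force: 35.0
```

>>> step_arm --delta_pos '[[1,-0.2,0],[1,-0.2,0],[1,-0.2,0],[1,-0.2,0]]' --rot '[[0,0,0],[0,0,0],[0,0,0],[0,0,0]]' --gripper '[-1,-1,-1,-1]'

```text
time_s: 13.85
tool_pos: [0.4802, 0.0359, 0.1907]
tool_rot: [-179.8, -0.0, 84.7]
force: [-0.2, -1.3, -2.4]
grip_width: 0.0439
grasp_force: 35.0
```

>>> step_arm --delta_pos '[[1,-0.2,0],[1,-0.2,0],[1,-0.2,0],[1,-0.2,0],[1,-0.4,0],[1,-0.4,0],[1,-0.4,0],[1,-0.4,0],[1,-0.4,0],[1,-0.4,0]]' --rot '[[0,0,-0.89],[0,0,-0.89],[0,0,-0.89],[0,0,-0.89],[0,0,-0.89],[0,0,-0.89],[0,0,-0.89],[0,0,-0.89],[0,0,-0.89],[0,0,-0.89]]' --gripper '[-1,-1,-1,-1,-1,-1,-1,-1,-1,-1]'

```text
time_s: 15.1
tool_pos: [0.4228, 0.2377, 0.192]
tool_rot: [-180.0, -0.0, 160.6]
force: [0.4, -0.6, -3.5]
grip_width: 0.0438
grasp_force: 35.0
```

```bash
python3 - <<'E'
from cell import env
from plan import plan
o=env.get_obs();print(o["tool_pos"],o["tool_rot"])
plan(env,[.3917,.2852,.1],161.2)
E
```

```text
[0.42284161 0.23773488 0.19200375] [-1.79972950e+02 -2.60523152e-02  1.60611167e+02]
 dpos [0.225, 0.172, 0.46] rot [-0.0, -0.0, -0.007]
```

>>> step_arm --delta_pos '[[0.225,0.172,0.2],[0.225,0.172,0.46],[0.225,0.172,0.46],[0.225,0.172,0.46],[0.225,0.172,0.46]]' --rot '[[0,0,-0.007],[0,0,-0.007],[0,0,-0.007],[0,0,-0.007],[0,0,-0.007]]' --gripper '[-1,-1,-1,-1,-1]'

```text
time_s: 15.72
tool_pos: [0.3938, 0.2858, 0.1026]
tool_rot: [179.8, 0.2, 161.2]
force: [-0.1, -0.0, -2.8]
grip_width: 0.0437
grasp_force: 35.0
```

```bash
python3 - <<'E'
from cell import env,viewer
from h import *
from plan import plan
o=env.get_obs();print(o["tool_pos"],o["tool_rot"],o["force"])
plan(env,[.3917,.2852,.017],161.2)
c=viewer.read_camera("wrist");cv2.imwrite("pics/w6.png",cv2.cvtColor(c["img"],cv2.COLOR_RGB2BGR))
E
```

```text
[0.39378928 0.2858407  0.10264579] [1.79823432e+02 1.71930753e-01 1.61232307e+02] [-1.17531863e-01 -2.72902300e-03 -2.79873389e+00]
 dpos [0.01, -0.008, 0.428] rot [0.002, 0.002, 0.0]
```

View pics/w6.png

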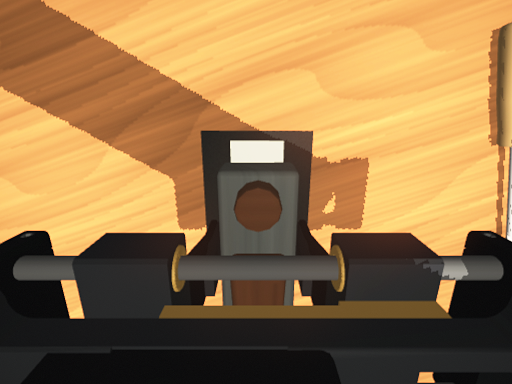

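```bash
cat > m.py <<'E'
from cell import env,viewer
from h import *
o=env.get_obs();c=viewer.read_camera("wrist");H=hsv(c);print(o["tool_pos"])
w=(H[...,1]<70)&(H[...,2]>120);w[:,:200]=0;w[:,330:]=0;w[:100]=0;w[200:]=0
rows=np.flatnonzero(w[:,250:265].mean(1)>.9);t=rows.min();print("white rows",t,rows.max())
for r in (t+3,t+8,t+12): f=np.flatnonzero(w[r]);print(r,f.min(),f.max(),loc(c,o,[[f.min()-.5,r],[f.max()+.5,r]],.002).tolist())
print("front",loc(c,o,[[257,t-.5]],.002))
E
cat m.py - <<'E' | python3 -
print("mat",loc(c,o,[[202,130.5],[312,130.5]],.002).tolist())
g=c["img"].astype(int);print("col257",[(r,g[r,235].tolist()) for r in range(158,178,1)])
for r in (185,210): print(r,[(x,g[r,x].tolist()) for x in list(range(212,222))+list(range(292,304))])
zu=o["tool_pos"][2]-.0124
print("plane top front",loc(c,o,[[257,171]],zu+.028),"bot",loc(c,o,[[257,163]],zu), "sides",loc(c,o,[[218,200],[298,200]],zu+.028).tolist())
E
```

```text
[0.39357198 0.28577403 0.10248194]
white rows 141 162
144 230 284 [[49.5, -27.8], [49.5, 23.6]]
149 230 283 [[44.8, -28.0], [44.8, 22.8]]
153 230 283 [[41.0, -28.1], [41.0, 22.9]]
front [[52.7 -2.1]]
mat [[61.8, -52.8], [61.8, 48.6]]
col257 [(158, [243, 240, 226]), (159, [243, 240, 226]), (160, [244, 241, 227]), (161, [249, 247, 233]), (162, [211, 205, 180]), (163, [42, 40, 36]), (164, [52, 50, 44]), (165, [56, 53, 47]), (166, [56, 54, 48]), (167, [56, 53, 47]), (168, [56, 54, 48]), (169, [55, 53, 47]), (170, [59, 57, 52]), (171, [69, 67, 61]), (172, [77, 75, 68]), (173, [82, 81, 73]), (174, [86, 84, 76]), (175, [89, 88, 79]), (176, [93, 92, 83]), (177, [94, 94, 86])]
185 [(212, [45, 39, 35]), (213, [46, 41, 36]), (214, [45, 40, 35]), (215, [46, 41, 36]), (216, [45, 39, 34]), (217, [56, 53, 47]), (218, [71, 69, 62]), (219, [79, 78, 71]), (220, [84, 84, 76]), (221, [91, 90, 82]), (292, [102, 100, 90]), (293, [103, 100, 91]), (294, [99, 95, 86]), (295, [94, 90, 82]), (296, [92, 87, 78]), (297, [90, 85, 76]), (298, [70, 63, 55]), (299, [57, 47, 41]), (300, [57, 46, 39]), (301, [57, 47, 39]), (302, [57, 45, 38]), (303, [58, 46, 39])]
210 [(212, [50, 40, 36]), (213, [49, 42, 37]), (214, [49, 41, 36]), (215, [50, 41, 36]), (216, [49, 42, 36]), (217, [47, 40, 34]), (218, [53, 46, 41]), (219, [72, 68, 62]), (220, [81, 78, 72]), (221, [85, 83, 75]), (292, [99, 97, 86]), (293, [95, 93, 84]), (294, [91, 88, 79]), (295, [88, 85, 76]), (296, [85, 82, 74]), (297, [62, 56, 50]), (298, [49, 42, 37]), (299, [50, 42, 36]), (300, [51, 43, 37]), (301, [51, 43, 37]), (302, [52, 43, 37]), (303, [51, 42, 36])]
plane top front [[49.8 -2.1]] bot [[48.6 -2.1]] sides [[33.9, -23.0], [33.9, 19.8]]
```

>>> step_arm --delta_pos '[[0.003,-0.005,0.2],[0.003,-0.005,0.36],[0.003,-0.005,0.36],[0.003,-0.005,0.36],[0.003,-0.005,0.36]]' --rot '[[0,0,0],[0,0,0],[0,0,0],[0,0,0],[0,0,0]]' --gripper '[-1,-1,-1,-1,-1]'

```text
time_s: 16.45
tool_pos: [0.3922, 0.2854, 0.0302]
tool_rot: [179.9, 0.1, 161.3]
force: [0.0, -0.1, -2.3]
grip_width: 0.0438
grasp_force: 35.0
```

```bash
cat m.py - <<'E' | python3 -
from plan import plan
plan(env,[.3917,.2852,.0145],161.2)
g=c["img"].astype(int).sum(2);print("col235",[(r,int(g[r,235])) for r in range(155,180)])
print("row130s col257",[(r,int(g[r,257])) for r in range(115,150,1)])
print("row185",[(x,int(g[185,x])) for x in list(range(212,222))+list(range(292,302))])
E
```

```text
[0.39222852 0.28544845 0.0301605 ]
white rows 154 162
157 221 295 [[49.6, -26.8], [49.6, 23.9]]
162 221 295 [[46.2, -26.9], [46.2, 24.1]]
166 294 295 [[43.4, 22.8], [43.4, 24.2]]
front [[52.  -2.1]]
 dpos [0.002, -0.001, 0.077] rot [0.001, 0.001, 0.001]
col235 [(155, 739), (156, 738), (157, 734), (158, 732), (159, 732), (160, 735), (161, 750), (162, 650), (163, 131), (164, 164), (165, 175), (166, 172), (167, 173), (168, 174), (169, 177), (170, 184), (171, 218), (172, 244), (173, 259), (174, 271), (175, 282), (176, 296), (177, 300), (178, 298), (179, 298)]
row130s col257 [(115, 601), (116, 606), (117, 610), (118, 614), (119, 611), (120, 611), (121, 611), (122, 611), (123, 608), (124, 605), (125, 600), (126, 599), (127, 600), (128, 596), (129, 590), (130, 580), (131, 570), (132, 565), (133, 565), (134, 566), (135, 568), (136, 574), (137, 578), (138, 584), (139, 590), (140, 509), (141, 231), (142, 235), (143, 247), (144, 242), (145, 197), (146, 165), (147, 169), (148, 170), (149, 166)]
row185 [(212, 127), (213, 130), (214, 130), (215, 133), (216, 130), (217, 170), (218, 222), (219, 249), (220, 267), (221, 291), (292, 317), (293, 317), (294, 310), (295, 294), (296, 281), (297, 273), (298, 201), (299, 148), (300, 144), (301, 146)]
```

>>> step_arm --delta_pos '[[-0.001,0,0.05],[-0.001,0,0.076],[-0.001,0,0.076],[-0.001,0,0.076]]' --rot '[[0,0,0],[0,0,0],[0,0,0],[0,0,0]]' --gripper '[-1,-1,-1,-1]'

```text
time_s: 17.0
tool_pos: [0.391, 0.2843, 0.0142]
tool_rot: [-179.9, 0.0, 161.3]
force: [-4.3, -3.1, 11.1]
grip_width: 0.0438
grasp_force: 35.0
```

>>> step_arm --delta_pos '[[0,0.003,-0.005],[0,0.003,-0.005],[0,0.003,-0.005]]' --rot '[[0,0,0],[0,0,0],[0,0,0]]' --gripper '[-1,-1,-1]'

```text
time_s: 17.38
tool_pos: [0.3912, 0.2848, 0.0142]
tool_rot: [-179.9, -0.0, 161.3]
force: [-2.2, -3.8, 5.5]
grip_width: 0.0433
grasp_force: 35.0
```

Release, rise, check.

>>> step_arm --delta_pos '[[0,0,0],[0,0,0],[0,0,0],[0,0,-0.1],[0,0,-0.4],[0,0,-0.8],[0,0,-0.9],[0,0,-0.9],[0,0,-0.9]]' --rot '[[0,0,0],[0,0,0],[0,0,0],[0,0,0],[0,0,0],[0,0,0],[0,0,0],[0,0,0],[0,0,0]]' --gripper '[0.4,0.4,0.4,0.4,0.4,0.4,0.4,0.4,0.4]'

```text
time_s: 18.5
tool_pos: [0.3908, 0.2848, 0.1933]
tool_rot: [-180.0, -0.0, 161.3]
force: [0.7, -0.2, -1.1]
grip_width: 0.061
grasp_force: 0.0
```

```bash
python3 - <<'E'
from cell import env,viewer
from h import *
o=env.get_obs();print(o["time_s"],o["tool_pos"])
c=viewer.read_camera("wrist")
a=cv2.resize(cv2.cvtColor(c["img"][110:230,190:330],cv2.COLOR_RGB2BGR),(560,480),interpolation=cv2.INTER_NEAREST)
cv2.imwrite("pics/w7.png",a)
E
```

```text
18.5 [0.39083816 0.28478661 0.19331524]
```

View pics/w7.png

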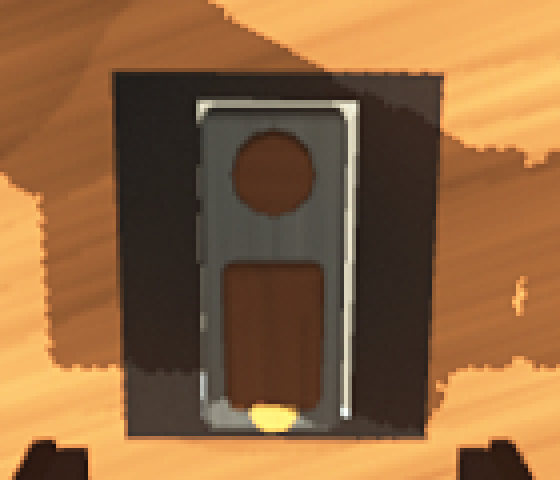

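>>> step_arm --delta_pos '[[-0.5,-0.72,0],[-0.5,-0.72,0],[-0.5,-0.72,0],[-0.5,-0.72,0],[-0.5,-0.72,0]]' --rot '[[0,0,0.21],[0,0,0.21],[0,0,0.21],[0,0,0.21],[0,0,0.21]]' --gripper '[0.4,0.4,0.4,0.4,0.4]'

```text
time_s: 19.18
tool_pos: [0.439, 0.1172, 0.1929]
tool_rot: [-179.9, -0.1, 143.3]
force: [0.2, 0.6, -0.0]
grip_width: 0.0608
grasp_force: 0.0
```

```bash
python3 - <<'E'
from cell import env,viewer
from h import *
o=env.get_obs();print(o["time_s"],o["tool_pos"],o["tool_rot"])
def L(c,w,z):
    for b in blobs(c,w,z,150,9000):
        if not(70<b["size"][0] and b["size"][1]<105): continue
        p=cv2.boxPoints(cv2.minAreaRect(b["w"]));M=cv2.moments(b["w"].reshape(-1,1,2));g=np.array([M["m10"],M["m01"]])/M["m00"]
        d=g-p.mean(0);show([b]);print("box",p.round(1).tolist(),"corner dir",np.degrees(np.arctan2(d[1],d[0])).round(1),np.linalg.norm(d).round(1),"=> L yaw",(np.degrees(np.arctan2(d[1],d[0]))+135)%360)
s=viewer.read_camera("scene");H=hsv(s);print("scene");L(s,(H[...,1]<60)&(H[...,2]>190),.002)
s=viewer.read_camera("side");H=hsv(s);print("side");L(s,(H[...,1]<80)&(H[...,2]>130),.002)
c=viewer.read_camera("wrist");H=hsv(c);m=((H[...,1]<70)&(H[...,2]>140)).astype(np.uint8);m[225:]=0
m=cv2.morphologyEx(m,cv2.MORPH_CLOSE,np.ones((5,5)));print("wrist");L(c,m,.02)
cv2.imwrite("pics/w8.png",cv2.cvtColor(c["img"],cv2.COLOR_RGB2BGR))
E
```

```text
19.175 [0.43903314 0.11719659 0.19291382] [-1.79927271e+02 -1.19760122e-01  1.43300511e+02]
scene
{'px': [55.0, 284.0], 'n': 657, 'c': [807.9, -423.0], 'size': [71.0, 94.5], 'yaw': 27.2}
box [[749.5999755859375, -413.0], [782.0, -476.20001220703125], [866.0999755859375, -433.0], [833.7000122070312, -369.8999938964844]] corner dir -25.0 4.8 => L yaw 110.00171211031335
{'px': [184.0, 234.0], 'n': 488, 'c': [655.4, -141.0], 'size': [87.2, 87.8], 'yaw': 16.6}
box [[600.9000244140625, -111.80000305175781], [625.7999877929688, -195.39999389648438], [709.9000244140625, -170.3000030517578], [685.0, -86.69999694824219]] corner dir -116.3 14.9 => L yaw 18.720111441350014
{'px': [279.0, 188.0], 'n': 236, 'c': [443.0, 115.0], 'size': [83.8, 84.8], 'yaw': 52.7}
box [[384.0, 106.5999984741211], [450.70001220703125, 55.79999923706055], [502.0, 123.4000015258789], [435.3999938964844, 174.10000610351562]] corner dir -87.2 18.2 => L yaw 47.84796792444803
side
{'px': [222.0, 151.0], 'n': 248, 'c': [657.2, -142.9], 'size': [85.8, 86.3], 'yaw': 106.3}
box [[603.9000244140625, -113.5], [628.2000122070312, -196.3000030517578], [710.5, -172.1999969482422], [686.2999877929688, -89.4000015258789]] corner dir -120.9 14.4 => L yaw 14.055180058246918
wrist
{'px': [260.0, 200.0], 'n': 2007, 'c': [463.9, 112.5], 'size': [78.9, 79.3], 'yaw': 53.5}
box [[408.6000061035156, 104.0999984741211], [472.0, 57.20000076293945], [519.2000122070312, 120.9000015258789], [455.79998779296875, 167.8000030517578]] corner dir -81.0 15.3 => L yaw 53.99682632135523
```

View pics/w8.png

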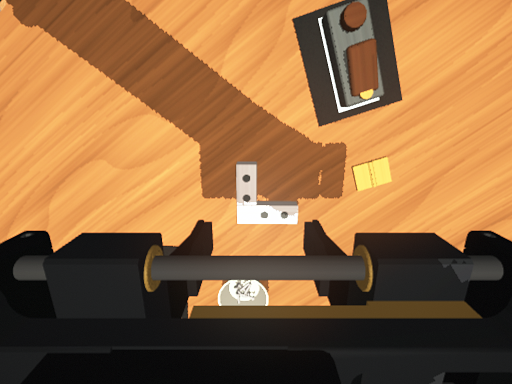

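```bash
python3 - <<'E'
from cell import env
from plan import plan
plan(env,[.4389,.0973,.050],143.5)
E
```

```text
dpos [-0.061, -0.084, 0.718] rot [-0.0, -0.001, -0.001]
```

>>> step_arm --delta_pos '[[-0.061,-0.08,0],[-0.061,-0.08,0.3],[-0.061,-0.08,0.6],[-0.061,-0.08,0.72],[-0.061,-0.08,0.72],[-0.061,-0.08,0.72]]' --rot '[[0,0,0],[0,0,0],[0,0,0],[0,0,0],[0,0,0],[0,0,0]]' --gripper '[0.2,0.2,0.2,0.2,0.2,0.2]'

```text
time_s: 20.08
tool_pos: [0.4411, 0.0975, 0.0514]
tool_rot: [179.9, 0.1, 143.4]
force: [-0.2, 0.7, 0.3]
grip_width: 0.0521
grasp_force: 0.0
```

```bash
python3 - <<'E'
from cell import env,viewer
from h import *
from plan import plan
plan(env,[.4389,.0973,.013],143.5)
o=env.get_obs();c=viewer.read_camera("wrist");H=hsv(c);m=((H[...,1]<70)&(H[...,2]>120))
for r in (120,140,160,180,200,220):
    f=np.flatnonzero(m[r,180:340])+180
    if len(f): print(r,f.min(),f.max(),loc(c,o,[[f.min(),r],[f.max(),r]],.02).tolist())
E
```

```text
dpos [0.008, -0.007, 0.192] rot [0.001, 0.001, -0.002]
180 242 275 [[32.2, -12.7], [32.2, 10.6]]
200 241 276 [[17.3, -13.7], [17.3, 11.6]]
220 241 275 [[1.7, -14.0], [1.7, 11.1]]
```

>>> step_arm --delta_pos '[[0.006,-0.005,0.1],[0.006,-0.005,0.187],[0.006,-0.005,0.187],[0.006,-0.005,0.187],[0.006,-0.005,0.187],[0.006,-0.005,0.187],[0.006,-0.005,0.187],[0.006,-0.005,0.187],[0.006,-0.005,0.187]]' --rot '[[0,0,0],[0,0,0],[0,0,0],[0,0,0],[0,0,0],[0,0,0],[0,0,0],[0,0,0],[0,0,0]]' --gripper '[0.2,0.2,0.2,-1,-1,-1,-1,-1,-1]' --squeeze 30

```text
time_s: 21.25
tool_pos: [0.4393, 0.0968, 0.0134]
tool_rot: [179.9, 0.1, 143.3]
force: [-0.5, 0.7, 5.2]
grip_width: 0.0257
grasp_force: 29.9
```

>>> step_arm --delta_pos '[[0,0,-0.2],[0,0,-0.5],[0,0,-0.7],[-0.75,-0.2,-0.7],[-0.75,-0.2,-0.7],[-0.75,-0.2,-0.7],[-0.75,-0.2,-0.7]]' --rot '[[0,0,0],[0,0,0],[0,0,0],[0,0,0],[0,0,0],[0,0,0],[0,0,0]]' --gripper '[-1,-1,-1,-1,-1,-1,-1]'

```text
time_s: 22.12
tool_pos: [0.5347, -0.0283, 0.1513]
tool_rot: [-179.9, -0.1, 143.0]
force: [-0.9, 0.4, -1.5]
grip_width: 0.0255
grasp_force: 29.9
```

>>> step_arm --delta_pos '[[-0.71,-0.185,0],[-0.71,-0.185,0],[-0.71,-0.185,0],[-0.71,-0.185,0],[-0.71,-0.185,0],[-0.71,-0.185,0],[-0.71,-0.185,0]]' --rot '[[0,0,0.43],[0,0,0.43],[0,0,0.43],[0,0,0.43],[0,0,0.43],[0,0,0.43],[0,0,0.43]]' --gripper '[-1,-1,-1,-1,-1,-1,-1]'

```text
time_s: 23.0
tool_pos: [0.6263, -0.139, 0.1528]
tool_rot: [-180.0, -0.0, 106.4]
force: [0.3, -0.2, -1.9]
grip_width: 0.0259
grasp_force: 29.9
```

```bash
python3 - <<'E'
from cell import env
from plan import plan
o=env.get_obs();print(o["tool_pos"],o["tool_rot"])
plan(env,[.6277,-.1391,.05],106.4)
E
```

```text
[ 0.62628957 -0.13902528  0.15280294] [-1.79995860e+02 -1.55424347e-02  1.06432906e+02]
 dpos [-0.002, 0.007, 0.514] rot [-0.0, -0.0, 0.0]
```

>>> step_arm --delta_pos '[[-0.002,0.007,0.3],[-0.002,0.007,0.5],[-0.002,0.007,0.58],[-0.002,0.007,0.58],[-0.002,0.007,0.58]]' --rot '[[0,0,0],[0,0,0],[0,0,0],[0,0,0],[0,0,0]]' --gripper '[-1,-1,-1,-1,-1]'

```text
time_s: 23.62
tool_pos: [0.6297, -0.1401, 0.039]
tool_rot: [179.8, 0.1, 106.3]
force: [0.9, 0.3, -1.1]
grip_width: 0.0255
grasp_force: 29.9
```

```bash
python3 - <<'E'
from cell import env,viewer
from h import *
from plan import plan
o=env.get_obs();print(o["tool_pos"],o["tool_rot"])
plan(env,[.6277,-.1391,.0155],106.4)
c=viewer.read_camera("wrist")
cv2.imwrite("pics/w9.png",cv2.resize(cv2.cvtColor(c["img"][100:300,150:380],cv2.COLOR_RGB2BGR),None,fx=3,fy=3,interpolation=cv2.INTER_NEAREST))
E
```

```text
[ 0.62974965 -0.14011886  0.03904829] [1.79803668e+02 1.01297709e-01 1.06336505e+02]
 dpos [0.008, -0.009, 0.118] rot [0.002, 0.001, -0.001]
```

View pics/w9.png

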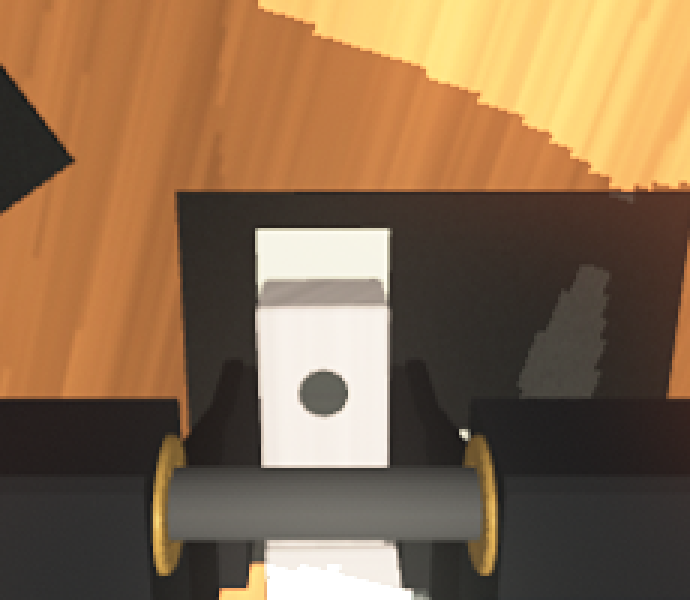

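```bash
python3 - <<'E'
from cell import env,viewer
from h import *
o=env.get_obs();c=viewer.read_camera("wrist")
f=lambda u,v:[u/3+150-.33,v/3+100-.33]
zu=o["tool_pos"][2]-.0134
print("outline",loc(c,o,[f(256,228),f(390,228)],.002).tolist(),"mat",loc(c,o,[f(176,191),f(690,191)],.002).tolist())
print("sq bottom",loc(c,o,[f(264,279),f(383,279)],zu).tolist(),"top",loc(c,o,[f(257,304),f(389,304)],zu+.02).tolist())
E
```

```text
outline [[33.0, -17.5], [33.0, 14.9]] mat [[42.1, -36.3], [42.0, 86.4]]
sq bottom [[27.5, -14.0], [27.5, 11.6]] top [[28.7, -14.0], [28.7, 11.2]]
```

>>> step_arm --delta_pos '[[0.008,-0.002,0],[0.008,-0.002,0.07],[0.008,-0.002,0.109],[0.008,-0.002,0.109],[0.008,-0.002,0.109]]' --rot '[[0,0,0],[0,0,0],[0,0,0],[0,0,0],[0,0,0]]' --gripper '[-1,-1,-1,-1,-1]'

```text
time_s: 24.35
tool_pos: [0.6269, -0.1382, 0.015]
tool_rot: [-180.0, -0.0, 106.3]
force: [-2.6, 1.4, 4.5]
grip_width: 0.0256
grasp_force: 30.0
```

```bash
python3 - <<'E'
from cell import env,viewer
from h import *
o=env.get_obs();c=viewer.read_camera("wrist");print(o["tool_pos"],o["tool_rot"],o["force"])
g=c["img"].astype(int)
for x in (250,258,265): print([(r,int(g[r,x].sum())) for r in range(166,206)])
for r in (188,215): print(r,[(x,int(g[r,x].sum())) for x in list(range(225,245))+list(range(272,292))])
E
```

```text
[ 0.62688476 -0.13820482  0.01504315] [-1.79955654e+02 -2.47598773e-02  1.06338082e+02] [-2.64235504  1.4305646   4.46600547]
[(166, 370), (167, 375), (168, 379), (169, 379), (170, 381), (171, 384), (172, 385), (173, 395), (174, 307), (175, 141), (176, 146), (177, 147), (178, 149), (179, 149), (180, 148), (181, 148), (182, 150), (183, 151), (184, 149), (185, 149), (186, 146), (187, 141), (188, 147), (189, 608), (190, 743), (191, 731), (192, 699), (193, 555), (194, 460), (195, 454), (196, 446), (197, 439), (198, 447), (199, 464), (200, 464), (201, 480), (202, 625), (203, 706), (204, 717), (205, 725)]
[(166, 386), (167, 385), (168, 383), (169, 383), (170, 386), (171, 388), (172, 388), (173, 398), (174, 307), (175, 150), (176, 147), (177, 151), (178, 152), (179, 148), (180, 154), (181, 153), (182, 155), (183, 154), (184, 149), (185, 149), (186, 149), (187, 141), (188, 151), (189, 609), (190, 744), (191, 733), (192, 699), (193, 536), (194, 425), (195, 448), (196, 462), (197, 462), (198, 457), (199, 461), (200, 461), (201, 493), (202, 637), (203, 708), (204, 719), (205, 725)]
[(166, 390),
[... 738 characters left out ...]
(274, 152), (275, 154), (276, 154), (277, 156), (278, 151), (279, 150), (280, 151), (281, 151), (282, 150), (283, 149), (284, 149), (285, 161), (286, 152), (287, 151), (288, 153), (289, 151), (290, 149), (291, 155)]
215 [(225, 141), (226, 143), (227, 145), (228, 150), (229, 144), (230, 148), (231, 149), (232, 150), (233, 145), (234, 134), (235, 231), (236, 611), (237, 711), (238, 715), (239, 712), (240, 710), (241, 716), (242, 721), (243, 724), (244, 727), (272, 726), (273, 725), (274, 726), (275, 729), (276, 729), (277, 730), (278, 707), (279, 640), (280, 706), (281, 724), (282, 722), (283, 727), (284, 748), (285, 471), (286, 121), (287, 144), (288, 152), (289, 155), (290, 154), (291, 156)]
```

```bash
python3 - <<'E'
from cell import env,viewer
from h import *
o=env.get_obs();c=viewer.read_camera("wrist")
print("outline",loc(c,o,[[258,188.3],[285,215]],.002).tolist(),"sq bot",loc(c,o,[[258,193]],.002).tolist(),"top",loc(c,o,[[258,201.3],[235.3,215],[278.8,215]],.022).tolist())
g=c["img"].astype(int)
print([(x,int(g[191,x].sum())) for x in list(range(226,240))+list(range(278,292))])
print(loc(c,o,[[231,191],[283,191]],.002).tolist())
E
```

```text
outline [[30.5, -1.0], [12.2, 16.9]] sq bot [[27.4, -1.0]] top [[28.6, -1.0], [20.2, -14.2], [20.2, 11.1]]
[(226, 133), (227, 137), (228, 136), (229, 141), (230, 138), (231, 140), (232, 141), (233, 141), (234, 130), (235, 91), (236, 707), (237, 740), (238, 727), (239, 730), (278, 728), (279, 728), (280, 728), (281, 727), (282, 727), (283, 728), (284, 737), (285, 696), (286, 369), (287, 131), (288, 152), (289, 154), (290, 153), (291, 156)]
[[28.7, -18.4], [28.7, 15.1]]
```

>>> step_arm --delta_pos '[[0,0,-0.015],[0,0.008,-0.015],[0,0.008,-0.015],[0,0.008,-0.015]]' --rot '[[0,0,0],[0,0,0],[0,0,0],[0,0,0]]' --gripper '[-1,-1,-1,-1]'

```text
time_s: 24.95
tool_pos: [0.6286, -0.1379, 0.0177]
tool_rot: [-180.0, -0.0, 106.3]
force: [-0.4, -0.6, -1.7]
grip_width: 0.0256
grasp_force: 30.0
```

```bash
cat > sq.py <<'E'
from cell import env,viewer
from h import *
o=env.get_obs();c=viewer.read_camera("wrist");print(o["tool_pos"],o["tool_rot"],o["force"])
g=c["img"].astype(int).sum(2)
def edge(v,a,b,up):  # subpixel crossing of 400 in v[a:b]
    for i in range(a,b):
        if (v[i]<400)!=(v[i+1]<400) and (v[i]<v[i+1])==up: return i+(400-v[i])/(v[i+1]-v[i])
t=edge(g[:,258],176,200,True);r=int(t+2.5)
l=edge(g[r],220,250,True);q=edge(g[r],275,300,False)
a=loc(c,o,[[258,t],[l,r],[q,r]],.002);print("outline front x",a[0,0],"y centre",(a[1,1]+a[2,1])/2,"w",a[2,1]-a[1,1])
print([(i,int(g[i,258])) for i in range(int(t),int(t)+16)]);print([(i,int(g[215,i])) for i in list(range(232,240))+list(range(274,288))])
E
python3 sq.py
```

```text
[ 0.62863624 -0.13794738  0.0176659 ] [-1.79985872e+02 -4.18179482e-03  1.06329515e+02] [-0.36216261 -0.5753442  -1.68188036]
outline front x 30.7 y centre -1.0500000000000007 w 32.5
[(187, 389), (188, 685), (189, 733), (190, 725), (191, 727), (192, 698), (193, 536), (194, 423), (195, 445), (196, 459), (197, 461), (198, 456), (199, 460), (200, 462), (201, 479), (202, 620)]
[(232, 145), (233, 114), (234, 559), (235, 626), (236, 648), (237, 702), (238, 712), (239, 710), (274, 725), (275, 728), (276, 728), (277, 729), (278, 707), (279, 639), (280, 710), (281, 750), (282, 471), (283, 126), (284, 149), (285, 154), (286, 156), (287, 156)]
```

>>> step_arm --delta_pos '[[-0.003,0.001,0],[-0.003,0.001,0.008],[-0.003,0.001,0.008],[-0.003,0.001,0.008]]' --rot '[[0,0,0],[0,0,0],[0,0,0],[0,0,0]]' --gripper '[-1,-1,-1,-1]'

```text
time_s: 25.5
tool_pos: [0.6291, -0.1384, 0.0164]
tool_rot: [180.0, 0.0, 106.3]
force: [0.3, 0.9, -1.7]
grip_width: 0.0258
grasp_force: 30.0
```

>>> step_arm --delta_pos '[[0,0,0.004],[0,0,0.004],[0,0,0.004],[0,0,0.004],[0,0,0.004],[0,0,-0.2],[0,0,-0.5],[0,0,-0.8],[0,0,-0.8],[0,0,-0.8]]' --rot '[[0,0,0],[0,0,0],[0,0,0],[0,0,0],[0,0,0],[0,0,0],[0,0,0],[0,0,0],[0,0,0],[0,0,0]]' --gripper '[-1,-1,0,0,0,0,0,0,0,0]'

```text
time_s: 26.75
tool_pos: [0.6288, -0.1384, 0.1762]
tool_rot: [-180.0, 0.0, 106.3]
force: [-0.6, 1.6, -0.4]
grip_width: 0.0435
grasp_force: 0.0
```

```bash
python3 - <<'E'
from cell import env,viewer
from h import *
o=env.get_obs();c=viewer.read_camera("wrist");H=hsv(c);print(o["time_s"],o["tool_pos"],o["tool_rot"])
m=((H[...,1]<70)&(H[...,2]>110)).astype(np.uint8);m[230:]=0
m=cv2.morphologyEx(m,cv2.MORPH_CLOSE,np.ones((3,3)))
show(blobs(c,m,.002,800))
n=((H[...,1]<15)&(H[...,2]>110));
g=c["img"].astype(int)
for x in (245,): print([(r,g[r,x].tolist()) for r in range(135,165)])
r=180;print([(x,g[r,x].tolist()) for x in range(220,275)])
s=viewer.read_camera("scene");H=hsv(s);w=(H[...,1]<90)&(H[...,2]>150);show([b for b in blobs(s,w,.042,150,600) if b['size'][1]<70])
E
```

```text
26.75 [ 0.6288248  -0.1383926   0.17620149] [-1.79996276e+02  3.73783705e-04  1.06332229e+02]
{'px': [273.0, 192.0], 'n': 3049, 'c': [658.6, -144.7], 'size': [89.3, 90.9], 'yaw': 106.3}
{'px': [236.0, 37.0], 'n': 4531, 'c': [561.8, 0.1], 'size': [74.6, 77.4], 'yaw': 16.4}
[(135, [165, 103, 57]), (136, [164, 103, 57]), (137, [164, 103, 58]), (138, [163, 102, 57]), (139, [163, 101, 57]), (140, [162, 101, 56]), (141, [162, 101, 57]), (142, [164, 102, 57]), (143, [138, 88, 52]), (144, [75, 54, 40]), (145, [42, 38, 34]), (146, [44, 39, 34]), (147, [46, 40, 35]), (148, [45, 40, 33]), (149, [45, 39, 34]), (150, [39, 34, 30]), (151, [166, 160, 138]), (152, [231, 225, 199]), (153, [226, 220, 195]), (154, [225, 219, 195]), (155, [225, 219, 194]), (156, [226, 221, 196]), (157, [226, 221, 197]), (158, [226, 221, 195]), (159, [226, 220, 196]), (160, [227, 221, 197]), (161, [227, 221, 196]), (162, [227, 221, 196]), (163, [227, 221, 195]), (164, [226, 221, 195])]
[(220, [156, 98, 55]), (221, [156, 99, 56]), (222, [161, 101, 57]), (223, [166, 105, 59]), (224, [161, 102, 58]), (225, [154, 97, 56]), (
[... 766 characters left out ...]
0, [239, 230, 220]), (261, [240, 232, 223]), (262, [240, 231, 222]), (263, [238, 229, 218]), (264, [238, 229, 219]), (265, [238, 229, 219]), (266, [239, 230, 221]), (267, [239, 231, 222]), (268, [238, 230, 220]), (269, [239, 235, 218]), (270, [221, 215, 191]), (271, [118, 113, 99]), (272, [54, 49, 46]), (273, [59, 55, 50]), (274, [62, 57, 52])]
{'px': [383.0, 283.0], 'n': 297, 'c': [823.3, 326.4], 'size': [49.4, 50.5], 'yaw': 30.0}
{'px': [297.0, 231.0], 'n': 345, 'c': [669.8, 147.4], 'size': [56.4, 63.1], 'yaw': 1.1}
{'px': [242.0, 206.0], 'n': 372, 'c': [579.9, -0.8], 'size': [69.3, 69.4], 'yaw': 1.1}
{'px': [154.0, 174.0], 'n': 161, 'c': [435.9, -284.0], 'size': [45.7, 61.9], 'yaw': 21.7}
```

```bash
python3 - <<'E'
from cell import env,viewer
from h import *
o=env.get_obs();c=viewer.read_camera("wrist");g=c["img"].astype(int)
for x in (252,257,262): print(x,[(r,g[r,x].tolist()) for r in range(149,162)])
m=(g.sum(2)>330)
for r in (196,200,204,208,212,216,220,224,228): f=np.flatnonzero(m[r,235:330]);print(r,235+f.min(),235+f.max(),[g[r,x].tolist() for x in range(235+f.max()-6,235+f.max()+2)])
for x in (255,275,290): print(x,[(r,g[r,x].tolist()) for r in range(212,232)])
E
```

```text
252 [(149, [49, 43, 37]), (150, [45, 40, 34]), (151, [46, 40, 35]), (152, [192, 186, 162]), (153, [245, 242, 223]), (154, [228, 222, 198]), (155, [171, 162, 145]), (156, [130, 118, 110]), (157, [198, 182, 171]), (158, [242, 234, 224]), (159, [241, 233, 225]), (160, [240, 231, 223]), (161, [240, 231, 223])]
257 [(149, [49, 43, 38]), (150, [45, 38, 34]), (151, [47, 41, 35]), (152, [192, 186, 163]), (153, [246, 243, 225]), (154, [220, 212, 190]), (155, [152, 139, 129]), (156, [132, 119, 112]), (157, [201, 185, 173]), (158, [242, 234, 223]), (159, [242, 233, 225]), (160, [240, 231, 223]), (161, [240, 231, 222])]
262 [(149, [51, 44, 38]), (150, [47, 39, 34]), (151, [64, 58, 50]), (152, [198, 192, 168]), (153, [246, 243, 224]), (154, [219, 212, 189]), (155, [152, 140, 129]), (156, [132, 120, 112]), (157, [198, 182, 170]), (158, [243, 234, 225]), (159, [243, 236, 229]), (160, [242, 233, 225]), (161, [242, 233, 226])]
196 246 329 [[88, 78, 69], [87, 78, 69], [80, 70, 61], [78, 67, 59], [76, 65, 58], [68, 60, 55], [222, 145, 86], [200, 128, 76]]
200 246 329 [[88, 78, 69], [86, 76, 67], [87, 7
[... 1781 characters left out ...]
[79, 73, 66]), (223, [82, 79, 77]), (224, [236, 160, 105]), (225, [255, 209, 128]), (226, [252, 203, 125]), (227, [252, 200, 125]), (228, [251, 200, 122]), (229, [251, 200, 123]), (230, [251, 199, 123]), (231, [251, 199, 123])]
290 [(212, [255, 255, 255]), (213, [255, 255, 255]), (214, [255, 255, 255]), (215, [255, 255, 255]), (216, [255, 255, 255]), (217, [255, 255, 255]), (218, [255, 255, 255]), (219, [255, 255, 255]), (220, [255, 255, 255]), (221, [236, 235, 225]), (222, [82, 76, 69]), (223, [86, 83, 78]), (224, [205, 140, 96]), (225, [254, 185, 113]), (226, [242, 170, 106]), (227, [225, 152, 97]), (228, [226, 154, 98]), (229, [228, 155, 98]), (230, [226, 153, 97]), (231, [222, 151, 96])]
```

>>> step_arm --delta_pos '[[0.66,0.29,0],[0.66,0.29,0],[0.66,0.29,0],[0.66,0.29,0]]' --rot '[[0,0,0],[0,0,0],[0,0,0],[0,0,0]]' --gripper '[0.75,0.75,0.75,0.75]'

```text
time_s: 27.4
tool_pos: [0.6471, 0.0065, 0.175]
tool_rot: [-179.9, -0.0, 106.5]
force: [-0.7, -0.2, -0.6]
grip_width: 0.0726
grasp_force: 0.0
```

>>> step_arm --delta_pos '[[0.66,0.29,0],[0.66,0.29,0],[0.66,0.29,0],[0.66,0.29,0],[0.66,0.29,0]]' --rot '[[0,0,0],[0,0,0],[0,0,0],[0,0,0],[0,0,0]]' --gripper '[0.75,0.75,0.75,0.75,0.75]'

```text
time_s: 28.02
tool_pos: [0.6667, 0.1429, 0.176]
tool_rot: [-179.9, 0.2, 106.1]
force: [0.2, -0.4, 0.2]
grip_width: 0.0758
grasp_force: 0.0
```

```bash
python3 - <<'E'
from cell import env,viewer
from h import *
from plan import plan
o=env.get_obs();c=viewer.read_camera("wrist");H=hsv(c);print(o["time_s"],o["tool_pos"],o["tool_rot"])
m=((H[...,1]<60)&(H[...,2]>90)).astype(np.uint8);m[228:]=0
m=cv2.morphologyEx(m,cv2.MORPH_OPEN,np.ones((3,3)))
for b in blobs(c,m,.042,400):
    show([b]);
    if 50<b['size'][1]<75: plan(env,[*(np.array(b['c'])/1000),.06],106.3)
E
```

```text
28.025 [0.66671796 0.14291971 0.17595703] [-1.79937792e+02  1.55711108e-01  1.06058843e+02]
{'px': [258.0, 179.0], 'n': 2003, 'c': [663.2, 146.9], 'size': [55.0, 56.6], 'yaw': 125.6}
 dpos [0.025, -0.011, 0.581] rot [-0.0, 0.002, -0.003]
```

>>> step_arm --delta_pos '[[0.022,-0.011,0.1],[0.022,-0.011,0.4],[0.022,-0.011,0.6],[0.022,-0.011,0.6],[0.022,-0.011,0.6]]' --rot '[[0,0,0],[0,0,0],[0,0,0],[0,0,0],[0,0,0]]' --gripper '[0.75,0.75,0.75,0.75,0.75]'

```text
time_s: 28.7
tool_pos: [0.6644, 0.1499, 0.0585]
tool_rot: [179.8, 0.0, 106.2]
force: [0.6, 1.1, 0.1]
grip_width: 0.0762
grasp_force: 0.0
```

```bash
python3 - <<'E'
from cell import env,viewer
from h import *
from plan import plan
plan(env,[.6632,.1465,.017],106.3)
o=env.get_obs();c=viewer.read_camera("wrist");H=hsv(c)
m=((H[...,1]<60)&(H[...,2]>90))
for r in range(170,232,8):
    f=np.flatnonzero(m[r,180:340])+180
    if len(f): print(r,f.min(),f.max(),loc(c,o,[[f.min(),r],[f.max(),r]],.042).tolist())
E
```

```text
dpos [-0.015, -0.011, 0.207] rot [0.002, 0.0, -0.001]
186 251 272 [[31.1, -5.5], [31.1, 8.2]]
194 240 282 [[25.6, -12.8], [25.6, 14.9]]
202 229 286 [[20.1, -20.2], [20.0, 17.7]]
210 224 291 [[14.4, -23.7], [14.4, 21.2]]
218 220 294 [[8.6, -26.7], [8.6, 23.5]]
226 219 296 [[2.7, -27.6], [2.7, 25.1]]
```

>>> step_arm --delta_pos '[[-0.014,-0.008,0.1],[-0.014,-0.008,0.203],[-0.014,-0.008,0.203],[-0.014,-0.008,0.203],[-0.014,-0.008,0.203],[-0.014,-0.008,0.203],[-0.014,-0.008,0.203],[-0.014,-0.008,0.203]]' --rot '[[0,0,0],[0,0,0],[0,0,0],[0,0,0],[0,0,0],[0,0,0],[0,0,0],[0,0,0]]' --gripper '[0.75,0.75,0.75,-1,-1,-1,-1,-1]' --squeeze 30

```text
time_s: 29.75
tool_pos: [0.6626, 0.1483, 0.0163]
tool_rot: [179.9, -0.0, 106.3]
force: [0.9, -0.5, 0.6]
grip_width: 0.0556
grasp_force: 30.0
```

>>> step_arm --delta_pos '[[0,0,-0.2],[0,0,-0.5],[0,0,-0.7],[-0.6,-0.66,-0.7],[-0.6,-0.66,-0.7],[-0.6,-0.66,-0.7],[-0.6,-0.66,-0.7]]' --rot '[[0,0,0],[0,0,0],[0,0,0],[0,0,0],[0,0,0],[0,0,0],[0,0,0]]' --gripper '[-1,-1,-1,-1,-1,-1,-1]'

```text
time_s: 30.62
tool_pos: [0.5664, -0.0103, 0.1552]
tool_rot: [-179.8, 0.1, 105.9]
force: [0.2, 1.1, -2.4]
grip_width: 0.055
grasp_force: 30.0
```

>>> step_arm --delta_pos '[[-0.6,-0.66,0],[-0.6,-0.66,0],[-0.6,-0.66,0],[-0.6,-0.66,0]]' --rot '[[0,0,0],[0,0,0],[0,0,0],[0,0,0]]' --gripper '[-1,-1,-1,-1]'

```text
time_s: 31.12
tool_pos: [0.4737, -0.1605, 0.1554]
tool_rot: [-179.9, 0.0, 105.9]
force: [0.1, -0.1, -1.6]
grip_width: 0.0554
grasp_force: 30.0
```

>>> step_arm --delta_pos '[[-0.55,-0.66,0],[-0.55,-0.66,0],[-0.55,-0.66,0],[-0.55,-0.66,0],[-0.55,-0.66,0],[-0.55,-0.66,0]]' --rot '[[0,0,0],[0,0,0],[0,0,0],[0,0,0],[0,0,0],[0,0,0]]' --gripper '[-1,-1,-1,-1,-1,-1]'

```text
time_s: 31.88
tool_pos: [0.3819, -0.2974, 0.1556]
tool_rot: [180.0, -0.0, 106.5]
force: [-0.4, 0.6, -2.3]
grip_width: 0.0553
grasp_force: 30.0
```

```bash
python3 - <<'E'
from cell import env,viewer
from h import *
from plan import plan
o=env.get_obs();print(o["time_s"],o["tool_pos"],o["tool_rot"],o["grip_width"])
plan(env,[.382,-.2995,.06],106.3)
E
```

```text
31.875 [ 0.38187689 -0.29740071  0.15559401] [ 1.79993791e+02 -3.26183711e-02  1.06541320e+02] 0.05531275025774747
 dpos [-0.011, -0.002, 0.478] rot [0.0, -0.0, 0.003]
```

>>> step_arm --delta_pos '[[-0.011,-0.002,0.2],[-0.011,-0.002,0.5],[-0.011,-0.002,0.58],[-0.011,-0.002,0.58],[-0.011,-0.002,0.58]]' --rot '[[0,0,0],[0,0,0],[0,0,0],[0,0,0],[0,0,0]]' --gripper '[-1,-1,-1,-1,-1]'

```text
time_s: 32.5
tool_pos: [0.3826, -0.3023, 0.0419]
tool_rot: [179.9, 0.2, 106.4]
force: [0.1, -0.1, -1.8]
grip_width: 0.0554
grasp_force: 30.0
```

```bash
cat > tin.py <<'E'
from cell import env,viewer
from h import *
from plan import plan
from scipy.optimize import least_squares
o=env.get_obs();c=viewer.read_camera("wrist");g=c["img"].astype(int).sum(2);print(o["tool_pos"],o["force"])
plan(env,[.382,-.2995,.018],106.3)
pts=[];tp=[]
for x in range(232,288,4):
    v=g[:,x]
    # top white edge: first jump from mat (<250) to white (>400), scanning down
    for r in range(150,215):
        if v[r]<400<=v[r+1] and v[max(r-4,0)]<300: pts.append([x,r+(400-v[r])/(v[r+1]-v[r])]);break
print(np.round(pts,1).tolist());p=loc(c,o,pts,.002)
for R in (31,):
    s=least_squares(lambda q:np.hypot(p[:,0]-q[0],p[:,1]-q[1])-R,[0,0],loss='soft_l1');print("disc centre in tool xy",s.x.round(2),"rms",np.sqrt(np.mean(s.fun**2)).round(2))
for x in (245,258,271): print(x,[(r,int(g[r,x])) for r in range(168,210)])
E
python3 tin.py
```

```text
[ 0.38258807 -0.30232795  0.04188046] [ 0.08073628 -0.12796459 -1.77580371]
 dpos [0.015, 0.001, 0.12] rot [0.002, 0.002, 0.001]
[[232.0, 184.3], [236.0, 181.4], [240.0, 178.7], [244.0, 177.4], [248.0, 175.7], [252.0, 175.2], [256.0, 174.5], [260.0, 174.5], [264.0, 174.6], [268.0, 175.4], [272.0, 176.3], [276.0, 177.7], [280.0, 179.6], [284.0, 182.3]]
disc centre in tool xy [2.25 0.08] rms 0.09
245 [(168, 130), (169, 132), (170, 130), (171, 127), (172, 131), (173, 132), (174, 127), (175, 118), (176, 94), (177, 509), (178, 713), (179, 717), (180, 711), (181, 708), (182, 708), (183, 709), (184, 708), (185, 708), (186, 708), (187, 709), (188, 708), (189, 708), (190, 707), (191, 708), (192, 707), (193, 707), (194, 706), (195, 707), (196, 708), (197, 714), (198, 687), (199, 490), (200, 279), (201, 302), (202, 302), (203, 302), (204, 310), (205, 312), (206, 310), (207, 311), (208, 312), (209, 311)]
258 [(168, 129), (169, 134), (170, 138), (171, 133), (172, 135), (173, 122), (174, 237), (175, 613), (176, 726), (177, 713), (178, 710), (179, 709), (180, 710), (181, 710), (182, 709), (183, 709), (184, 709), (185, 709), (186, 709), (187, 709), (188, 709), (189, 708), (190, 709), (191, 706), (192, 708), (193, 708), (194, 708), (195, 711), (196, 703), (197, 554), (198, 289), (199, 306), (200, 311), (201, 315), (202, 316), (203, 311), (204, 310), (205, 310), (206, 314), (207, 310), (208, 306), (209, 307)]
271 [(168, 138), (169, 138), (170, 133), (171, 138), (172, 139), (173, 138), (174, 130), (175, 106), (176, 461), (177, 698), (178, 720), (179, 712), (180, 710), (181, 711), (182, 710), (183, 709), (184, 709), (185, 709), (186, 710), (187, 709), (188, 709), (189, 710), (190, 709), (191, 709), (192, 709), (193, 709), (194, 709), (195, 708), (196, 709), (197, 711), (198, 718), (199, 591), (200, 289), (201, 310), (202, 320), (203, 319), (204, 313), (205, 309), (206, 309), (207, 316), (208, 321), (209, 321)]
```

```bash
python3 - <<'E'
from cell import env,viewer
from h import *
o=env.get_obs();c=viewer.read_camera("wrist")
zu=o["tool_pos"][2]-.0163
p=loc(c,o,[[258,197.6],[245,199.4],[271,199.5]],zu);print(p)
E
```

```text
[[23.2 -0.9]
 [21.9 -9.5]
 [21.8  7.7]]
```

```bash
python3 - <<'E'
from cell import env,viewer
from h import *
o=env.get_obs();c=viewer.read_camera("wrist");g=c["img"].astype(int).sum(2)
for x in (232,240,258,276,284): print(x,[(r,int(g[r,x])) for r in range(198,236)])
for r in (225,230,235): print(r,[(x,int(g[r,x])) for x in list(range(206,222))+list(range(292,310))])
E
```

```text
232 [(198, 706), (199, 706), (200, 706), (201, 705), (202, 706), (203, 712), (204, 702), (205, 582), (206, 357), (207, 282), (208, 293), (209, 294), (210, 298), (211, 296), (212, 301), (213, 296), (214, 293), (215, 298), (216, 302), (217, 322), (218, 386), (219, 429), (220, 424), (221, 426), (222, 422), (223, 410), (224, 513), (225, 615), (226, 500), (227, 339), (228, 477), (229, 541), (230, 539), (231, 534), (232, 537), (233, 541), (234, 543), (235, 546)]
240 [(198, 707), (199, 713), (200, 686), (201, 488), (202, 275), (203, 295), (204, 299), (205, 301), (206, 302), (207, 296), (208, 304), (209, 311), (210, 309), (211, 303), (212, 305), (213, 317), (214, 379), (215, 433), (216, 432), (217, 431), (218, 432), (219, 429), (220, 417), (221, 607), (222, 689), (223, 504), (224, 372), (225, 511), (226, 563), (227, 554), (228, 544), (229, 544), (230, 539), (231, 537), (232, 537), (233, 533), (234, 532), (235, 528)]
258 [(198, 290), (199, 308), (200, 310), (201, 314), (202, 315), (203, 311), (204, 309), (205, 312), (206, 312), (207, 311), (208, 307), (209, 306), (210, 303), (211, 373), (212,
[... 1712 characters left out ...]
215, 96), (216, 214), (217, 308), (218, 386), (219, 408), (220, 408), (221, 403), (292, 612), (293, 476), (294, 431), (295, 444), (296, 453), (297, 429), (298, 377), (299, 235), (300, 116), (301, 101), (302, 104), (303, 106), (304, 111), (305, 109), (306, 110), (307, 108), (308, 108), (309, 109)]
235 [(206, 93), (207, 91), (208, 95), (209, 93), (210, 94), (211, 95), (212, 92), (213, 74), (214, 255), (215, 374), (216, 389), (217, 466), (218, 645), (219, 655), (220, 502), (221, 383), (292, 570), (293, 582), (294, 500), (295, 412), (296, 625), (297, 675), (298, 578), (299, 464), (300, 451), (301, 359), (302, 170), (303, 95), (304, 98), (305, 103), (306, 108), (307, 109), (308, 108), (309, 107)]
```

```bash
python3 - <<'E'
from cell import env,viewer
from h import *
from scipy.optimize import least_squares
o=env.get_obs();c=viewer.read_camera("wrist");zu=o["tool_pos"][2]-.0163
for n,uv,z,R in (("lid top",[[258,218.5],[240,221],[276,221.2],[232,224.3],[284,224.7]],zu+.041,27.7),("base",[[258,197.5],[240,201.3],[276,201.3],[232,205.8],[284,206.3]],zu+.001,27.5)):
    p=loc(c,o,uv,z);s=least_squares(lambda q:np.hypot(p[:,0]-q[0],p[:,1]-q[1])-R,[0,0]);s2=least_squares(lambda q:np.hypot(p[:,0]-q[0],p[:,1]-q[1])-q[2],[0,0,R]);print(n,s.x.round(2),s.fun.round(1),"freeR",s2.x.round(2))
E
```

```text
lid top [-2.01 -1.33] [-0.1  0.   0.1  0.  -0. ] freeR [-2.66 -1.34 28.3 ]
base [-3.84 -1.12] [-0.1 -0.1  0.1  0.1 -0. ] freeR [-4.11 -1.12 27.74]
```

>>> step_arm --delta_pos '[[0.026,0.006,0],[0.026,0.006,0.06],[0.026,0.006,0.09],[0.026,0.006,0.09]]' --rot '[[0,0,0],[0,0,0],[0,0,0],[0,0,0]]' --gripper '[-1,-1,-1,-1]'

```text
time_s: 33.2
tool_pos: [0.3796, -0.2957, 0.0207]
tool_rot: [-179.9, -0.1, 106.3]
force: [-0.4, 0.1, -2.7]
grip_width: 0.0555
grasp_force: 30.0
```

```bash
python3 tin.py; python3 -c "
from cell import env,viewer
from h import *
o=env.get_obs();c=viewer.read_camera('wrist');zu=o['tool_pos'][2]-.0163
print(loc(c,o,[[258,197.6]],zu+.001))"
```

```text
[ 0.37960019 -0.29571416  0.02072759] [-0.41443042  0.08336229 -2.74152549]
 dpos [-0.02, 0.005, 0.016] rot [-0.001, -0.001, 0.0]
[[232.0, 201.9], [236.0, 199.4], [240.0, 197.0], [244.0, 195.4], [248.0, 194.0], [252.0, 193.2], [256.0, 192.6], [260.0, 192.4], [264.0, 192.5], [268.0, 192.7], [272.0, 193.6], [276.0, 194.5], [280.0, 196.3], [284.0, 198.1]]
disc centre in tool xy [-4.9   1.01] rms 0.05
245 [(168, 122), (169, 123), (170, 121), (171, 123), (172, 124), (173, 124), (174, 126), (175, 117), (176, 123), (177, 123), (178, 121), (179, 122), (180, 125), (181, 124), (182, 125), (183, 125), (184, 129), (185, 123), (186, 129), (187, 126), (188, 125), (189, 123), (190, 127), (191, 124), (192, 120), (193, 118), (194, 95), (195, 402), (196, 687), (197, 733), (198, 702), (199, 505), (200, 280), (201, 302), (202, 305), (203, 303), (204, 311), (205, 316), (206, 314), (207, 311), (208, 316), (209, 315)]
258 [(168, 122), (169, 120), (170, 124), (171, 127), (172, 122), (173, 121), (174, 126), (175, 125), (176, 124), (177, 124), (178, 121), (179, 121), (180, 121), (181, 122), (182, 122), (183, 128), (184, 125), (185, 124), (186, 124), (187, 126), (188, 127), (189, 129), (190, 128), (191, 115), (192, 242), (193, 627), (194, 734), (195, 724), (196, 716), (197, 565), (198, 292), (199, 308), (200, 313), (201, 315), (202, 317), (203, 310), (204, 310), (205, 313), (206, 315), (207, 312), (208, 306), (209, 303)]
271 [(168, 126), (169, 127), (170, 123), (171, 125), (172, 127), (173, 125), (174, 126), (175, 126), (176, 124), (177, 123), (178, 126), (179, 127), (180, 123), (181, 123), (182, 124), (183, 123), (184, 121), (185, 130), (186, 128), (187, 130), (188, 129), (189, 128), (190, 129), (191, 126), (192, 110), (193, 219), (194, 623), (195, 736), (196, 721), (197, 721), (198, 727), (199, 606), (200, 291), (201, 314), (202, 318), (203, 320), (204, 317), (205, 310), (206, 313), (207, 317), (208, 322), (209, 323)]
[[23.5 -1. ]]
```

>>> step_arm --delta_pos '[[-0.006,0.01,0],[-0.006,0.01,0],[-0.006,0.01,0.008],[-0.006,0.01,0.008],[-0.006,0.01,0.008]]' --rot '[[0,0,0],[0,0,0],[0,0,0],[0,0,0],[0,0,0]]' --gripper '[-1,-1,-1,-1,-1]'

```text
time_s: 33.92
tool_pos: [0.3826, -0.2967, 0.0202]
tool_rot: [180.0, 0.0, 106.3]
force: [-0.2, -0.0, -1.3]
grip_width: 0.0551
grasp_force: 30.0
```

```bash
python3 tin.py|head -5
```

```text
[ 0.38261935 -0.29672697  0.0201559 ] [-0.15510636 -0.02011161 -1.27909071]
 dpos [-0.012, -0.007, 0.011] rot [0.0, 0.0, 0.0]
[[232.0, 197.1], [236.0, 194.6], [240.0, 193.2], [244.0, 191.6], [248.0, 190.8], [252.0, 190.3], [256.0, 189.9], [260.0, 190.1], [264.0, 190.5], [268.0, 191.3], [272.0, 192.2], [276.0, 193.7], [280.0, 195.6], [284.0, 198.2]]
disc centre in tool xy [-3.07 -1.61] rms 0.07
245 [(168, 126), (169, 122), (170, 123), (171, 123), (172, 119), (173, 125), (174, 125), (175, 124), (176, 127), (177, 129), (178, 126), (179, 130), (180, 131), (181, 123), (182, 127), (183, 124), (184, 128), (185, 130), (186, 131), (187, 132), (188, 128), (189, 129), (190, 114), (191, 215), (192, 623), (193, 736), (194, 720), (195, 717), (196, 717), (197, 724), (198, 702), (199, 509), (200, 284), (201, 306), (202, 309), (203, 305), (204, 312), (205, 321), (206, 317), (207, 316), (208, 320), (209, 319)]
```

>>> step_arm --delta_pos '[[0.001,-0.001,0.009],[0.001,-0.001,0.009],[0.001,-0.001,0.009],[0.001,-0.001,0.009]]' --rot '[[0,0,0],[0,0,0],[0,0,0],[0,0,0]]' --gripper '[-1,-1,-1,-1]'

```text
time_s: 34.48
tool_pos: [0.3824, -0.2966, 0.0184]
tool_rot: [180.0, 0.0, 106.3]
force: [-0.0, 0.8, -2.5]
grip_width: 0.0555
grasp_force: 30.0
```

>>> step_arm --delta_pos '[[0,0,0],[0,0,0],[0,0,0],[0,0,0],[0,0,-0.2],[0,0,-0.5],[0,0,-0.9],[0,0,-0.9],[0,0,-0.9],[0,0,-0.9]]' --rot '[[0,0,0],[0,0,0],[0,0,0],[0,0,0],[0,0,0],[0,0,0],[0,0,0],[0,0,0],[0,0,0],[0,0,0]]' --gripper '[0.75,0.75,0.75,0.75,0.75,0.75,0.75,0.75,0.75,0.75]'

```text
time_s: 35.72
tool_pos: [0.3813, -0.2958, 0.1962]
tool_rot: [-179.9, -0.2, 106.3]
force: [-0.3, -0.3, -0.3]
grip_width: 0.0765
grasp_force: 0.0
```

```bash
python3 - <<'E'
from cell import env,viewer
from h import *
from scipy.optimize import least_squares
o=env.get_obs();c=viewer.read_camera("wrist");img=c["img"].astype(int);g=img.sum(2);print(o["time_s"],o["tool_pos"])
for x in (240,257,275): print(x,[(r,int(g[r,x])) for r in range(135,172)])
for r in (165,175,185): print(r,[(x,int(g[r,x])) for x in list(range(222,240))+list(range(272,292))])
E
```

```text
35.725 [ 0.38134546 -0.295833    0.19622447]
240 [(135, 96), (136, 91), (137, 98), (138, 95), (139, 93), (140, 92), (141, 96), (142, 97), (143, 92), (144, 97), (145, 97), (146, 96), (147, 102), (148, 97), (149, 99), (150, 98), (151, 97), (152, 94), (153, 98), (154, 97), (155, 101), (156, 98), (157, 102), (158, 100), (159, 90), (160, 67), (161, 292), (162, 522), (163, 628), (164, 653), (165, 619), (166, 511), (167, 397), (168, 403), (169, 418), (170, 408), (171, 428)]
257 [(135, 101), (136, 99), (137, 93), (138, 93), (139, 99), (140, 94), (141, 95), (142, 99), (143, 98), (144, 99), (145, 95), (146, 103), (147, 101), (148, 96), (149, 100), (150, 97), (151, 87), (152, 187), (153, 510), (154, 661), (155, 569), (156, 347), (157, 226), (158, 260), (159, 310), (160, 413), (161, 459), (162, 456), (163, 471), (164, 471), (165, 467), (166, 466), (167, 465), (168, 451), (169, 452), (170, 478), (171, 481)]
275 [(135, 106), (136, 107), (137, 106), (138, 107), (139, 107), (140, 106), (141, 104), (142, 108), (143, 109), (144, 108), (145, 109), (146, 104), (147, 104), (148, 110), (149, 109), (150, 1
[... 934 characters left out ...]
, (272, 456), (273, 463), (274, 468), (275, 474), (276, 474), (277, 474), (278, 474), (279, 482), (280, 439), (281, 592), (282, 345), (283, 94), (284, 112), (285, 115), (286, 120), (287, 117), (288, 122), (289, 119), (290, 118), (291, 119)]
185 [(222, 111), (223, 114), (224, 115), (225, 112), (226, 112), (227, 116), (228, 116), (229, 116), (230, 116), (231, 117), (232, 115), (233, 115), (234, 94), (235, 297), (236, 419), (237, 460), (238, 455), (239, 447), (272, 478), (273, 477), (274, 478), (275, 474), (276, 471), (277, 464), (278, 460), (279, 461), (280, 469), (281, 468), (282, 425), (283, 223), (284, 109), (285, 121), (286, 120), (287, 120), (288, 121), (289, 119), (290, 123), (291, 122)]
```

```bash
python3 - <<'E'
from cell import env,viewer
from h import *
s=viewer.read_camera("scene");H=hsv(s);w=(H[...,1]<60)&(H[...,2]>190)
show([b for b in blobs(s,w,.002,40,600) if abs(b['px'][0]-240)<8])
print(env.sign_off())
E
```

```text
{'px': [242.0, 206.0], 'n': 347, 'c': [533.6, -5.4], 'size': [69.6, 73.2], 'yaw': 91.1}
the job is handed in; nothing more can be done
None
```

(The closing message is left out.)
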